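Strip the bench tube roller, stow its rolls by size and set the dial

ROBOT

A 6-joint arm with a two-finger parallel gripper is mounted at the origin on the work surface. World frame = base frame: x ahead of the robot, y to its left, z up, the work surface at z = 0. Lengths are in mm, angles in rad, forces in N, time in s.
With the tool pointing down it reaches from about 325 to 775 mm from the base axis. Payload 5.5 kg.
Tool frame: the origin (TCP) lies at the very end of the fingers, on their centre line; the grasp point (between the pads) lies 19 mm behind it (r.grip_depth is the distance from the TCP to the grasp point, in mm); y points along the fingers, x is the direction in which the jaws open and shut, and the axes are right-handed (so a half turn about y gives the same grasp; the last joint's range is limited). The gripper opens to 88 mm and grips with 3 to 60 N. Pads are 20 mm wide; open, the fingers measure 115 mm over their backs; the gripper's body (75 mm by 178 mm) begins 61 mm behind the grasp point.
Start: joints at [1.204, 0.091, 1.231, -0, 1.82, -0.057], TCP at [182.925, 571.45, 222.631] pointing down, gripper open.
Joint ranges: [-2.87, 2.87], [-0.86, 2.18], [0.17, 2.46], [-1.51, 4.65], [0.06, 2.69], [-2.65, 2.65]. Speed limits (rad/s): [2.57, 2.57, 3.01, 3.14, 3.14, 3.14].

INTERFACE

Orientations are given as [roll, pitch, yaw] about the fixed x, y, z axes, in that order (R = Rz(yaw) Ry(pitch) Rx(roll)).
In Python, from plant import r gives the robot as it stands.
- The arm moves only by the tool carry_out, never from a script. Its arguments are lists of equal length, an entry for each row: "travel": the shift along the tool's x, y, z in cm, a list of three; "turn": the turn, a rotation vector about the tool's x, y, z in rad, a list of three; "gripper": the closure, from 0 (fully open) to 1 (shut). In form: {"travel": [[dx, dy, dz], ...], "turn": [[rx, ry, rz], ...], "gripper": [gripper, ...]}. A call has 1 to 20 rows; each row is the pose to reach, as a shift and turn from the pose commanded when the call began, along the tool's axes at that moment; what a row does not reach only later rows make up. A row lasts 1/12 s, in which the tool goes at most 41.7 mm and 7.16 degrees, less where a joint would pass 70% of its speed; a pose out of reach is approached as far as the arm can. A call with a gripper value outside its range is refused whole. The fingers move at their own pace and stop on an object; "grip_force" is the grip in N (left out, the last holds). Time passes only in rows, so rows that repeat a pose let the fingers close. It gives the time, the measured TCP pose, the force and the opening at its end, in the units of the state.
- r.read_state(): the state, without advancing time (a new reading comes with each control period).
- r.grab_frame(name): name is "scene" or "top" or "wrist"; returns the picture (420x560x3 uint8, red, green, blue); there is no depth.
- r.calibration(name): a dict with "K" (3x3 intrinsics, pixels), "dist" ([k1, k2, p1, p2, k3] as OpenCV has them; the pictures are not rectified), "R" (3x3) and "t" (3): a world point X has camera coordinates R X + t. Camera axes: x right, y down, z forward; pixel columns grow to the right and rows downward; lengths in mm; the calibration is good to about 2 mm. A picture is of the moment at which its call begins: read the wrist's pose just before it. calibration takes no time and is no camera call; for the wrist camera it gives the pose at the moment of the call.
- r.job_done(): hands the job in, once; it reports no verdict.
The state is a dict: "time": time; "qpos": joint angles; "dq": joint speeds; "effort": joint torques, N m; "eef_pos": TCP position; "ee_rot": TCP orientation; "wrist_force": force on the tool from outside, world axes, zero at the start; "torque": the same for the moment, N m; "opening": finger opening in mm.
Only numpy, scipy, OpenCV 4.12 (cv2) and the standard library are available. Lean on these libraries where they do the work, as an engineer would, in place of code of your own. Each camera call takes 0.05 s, during which the arm holds its last target.

TASK

Change the bench tube roller over for the next job: first lift the two rolls that are still on its spindles off the machine, and only then turn the pressure dial's knob until its pointer lines up with the brass index clip, without shifting the clip. Put every roll, those from the machine and all that stand about on the bench, into the divided tote, each in the compartment for its size, standing on its base on the compartment's floor with the hub up; set the rolls down in the tote rather than letting them drop. Leave the mug, the tape measure and the square where they are.

Things in the scene. Friction and masses are not known exactly. Their poses are not given: they have to be found in the camera images.
- small1_mid (a point): centre of small roll 1, aluminium, about 0.2 kg: a grooved disc 46 mm in diameter, 40 mm high, and on top of it a coaxial hub, 28 mm in diameter and 28 mm high, to hold it by; 20 mm bore right through. On its axis half-way up, 34 mm above its underside (the hub is 6 to 34 mm above this point); z along the hub. Starts on drive spindle A.
- small2_mid (a point): centre of small roll 2, aluminium, about 0.2 kg: a grooved disc 46 mm in diameter, 40 mm high, and on top of it a coaxial hub, 28 mm in diameter and 28 mm high, to hold it by; 20 mm bore right through. On its axis half-way up, 34 mm above its underside (the hub is 6 to 34 mm above this point); z along the hub. Starts on drive spindle B.
- small3_mid (a point): centre of small roll 3, aluminium, about 0.2 kg: a grooved disc 46 mm in diameter, 40 mm high, and on top of it a coaxial hub, 28 mm in diameter and 28 mm high, to hold it by; 20 mm bore right through. On its axis half-way up, 34 mm above its underside (the hub is 6 to 34 mm above this point); z along the hub. Starts upright on the bench, or is absent (None).
- medium1_mid (a point): centre of medium roll 1, aluminium, about 0.32 kg: a grooved disc 60 mm in diameter, 40 mm high, and on top of it a coaxial hub, 28 mm in diameter and 28 mm high, to hold it by; 20 mm bore right through. On its axis half-way up, 34 mm above its underside (the hub is 6 to 34 mm above this point); z along the hub. Starts upright on the bench, or is absent (None).
- medium2_mid (a point): centre of medium roll 2, aluminium, about 0.32 kg: a grooved disc 60 mm in diameter, 40 mm high, and on top of it a coaxial hub, 28 mm in diameter and 28 mm high, to hold it by; 20 mm bore right through. On its axis half-way up, 34 mm above its underside (the hub is 6 to 34 mm above this point); z along the hub. Starts upright on the bench, or is absent (None).
- large1_mid (a point): centre of large roll 1, aluminium, about 0.48 kg: a grooved disc 76 mm in diameter, 40 mm high, and on top of it a coaxial hub, 28 mm in diameter and 28 mm high, to hold it by; 20 mm bore right through. On its axis half-way up, 34 mm above its underside (the hub is 6 to 34 mm above this point); z along the hub. Starts upright on the bench, or is absent (None).
- large2_mid (a point): centre of large roll 2, aluminium, about 0.48 kg: a grooved disc 76 mm in diameter, 40 mm high, and on top of it a coaxial hub, 28 mm in diameter and 28 mm high, to hold it by; 20 mm bore right through. On its axis half-way up, 34 mm above its underside (the hub is 6 to 34 mm above this point); z along the hub. Starts upright on the bench, or is absent (None).
- tote: black plastic tote, fixed, 242 mm (its x) by 188 mm (its y) and 40 mm high (with narrow lip handles 13 mm out on the two 242 mm sides); origin under its centre. Two dividers across it make three compartments of different widths, in order along its +x: small, medium, large.
- cell_s (a point): centre of the floor of the small-roll compartment of the tote, 58 mm (along x) by 176 mm (along y) inside, for up to three small rolls (46 mm) side by side along y. Axes as the tote's, z up. Walls 6 mm thick rise 35 mm above this floor, so the hubs stand clear above them; the floor is 5 mm above the bench.
- cell_m (a point): centre of the floor of the medium-roll compartment of the tote, 72 mm (along x) by 176 mm (along y) inside, for up to two medium rolls (60 mm) side by side along y. Axes as the tote's, z up. Walls 6 mm thick rise 35 mm above this floor, so the hubs stand clear above them; the floor is 5 mm above the bench.
- cell_l (a point): centre of the floor of the large-roll compartment of the tote, 88 mm (along x) by 176 mm (along y) inside, for up to two large rolls (76 mm) side by side along y. Axes as the tote's, z up. Walls 6 mm thick rise 35 mm above this floor, so the hubs stand clear above them; the floor is 5 mm above the bench.
- roller: bench tube roller, fixed: a grey box 240 x 180 mm on a foot 275 x 200 mm, both centred 15 mm towards -x of the origin (on the bench); deck 100 mm up; x from dial to drive spindles, a motor under deck height out to x = 155. On the deck: dial at x = -78, bare pressure spindle on a slide at x = 0 to 15 (top 151 mm above the bench), two drive spindles at x = 68. Left or right, the tote opposite.
- spindle_a (a point): top of drive spindle A, an upright pin 14 mm in diameter. A mounted roll rests on a shoulder 46 mm below this point with the spindle up its bore (3 mm play all round), and comes off straight up after a 46 mm lift.
- spindle_b (a point): top of drive spindle B, the same as A, 90 mm from it.
- dial (a joint): angle of the pressure dial's knob (rad), about an upright axis on the deck; grows as the knob turns clockwise seen from above; range 0 to 3.2, stays where it is left (friction about 0.12 N m). At 0 the pointer points along the roller's -y, at 1.57 along its -x. It moves the pressure spindle's slide 5 mm per rad towards the drive spindles.
- dial_grip (a point): the grip of the dial's knob: on its axis, in the middle of a black upright bar 14 mm thick, 48 mm long and 26 mm high that runs along the pointer. Its y axis lies along the bar (the pointer is at -y), so pinch along its x. The bar's top is 10 mm above this point, its foot (a round skirt 50 mm in diameter) 16 mm below it.
- pointer (a point): tip of the knob's white-lined pointer, 40 mm from the dial's axis, turning with the knob.
- clip (a joint): where the index clip stands on the dial, same angle and zero as dial (rad): the dial is set when dial equals it. A brass tab pinched on the edge of the white dial plate, 42 to 59 mm from the axis, 5 mm high on the plate (plate top 105 mm above the bench); stiff, not to be shifted.
- index (a point): the inner end of the index clip, 40 mm from the dial's axis: the pointer's tip must come here.
- mug: white mug, 82 mm in diameter, 95 mm high, origin under its centre; not part of the job.
- tape: yellow tape measure, 75 by 36 by 62 mm, origin under its centre; not part of the job.
- square: steel combination square lying flat, blade 220 by 25 mm along its x, origin under the blade's centre; not part of the job.
Not all that is in view belongs to the job. Leave any orange or turquoise look-alike of the part that bears medium1_mid alone.

How it is judged:
By the outcome, as a careful person would: the job done as asked, in the order asked, and still so for the second after the job is handed in, with the robot touching nothing.
Of small3, medium1, medium2, large1, large2 only 3 to 5 are there at a start; the rules pass over those that are not, and their reading is None.
At some moment in a run one of small3, medium1, medium2, large1, large2 may be knocked a few centimetres aside while the robot is not near it.
It also fails if it takes over 210 s, if anything falls off the work surface, if the arm or the gripper's body presses on something with over 40 N, if the wrist force passes 120 N, or if a joint passes its speed limit or range.

## Working session

There is one attempt and no reset: what is moved stays moved. The work goes in short steps, Python scripts to look and compute and a tool call to move; the robot and the scene stay as the last step left them, time stands still between calls to the robot, and variables do not carry over. Pictures are saved under pics/ and viewed, and the job is handed in when it is done.

Besides the shell and the picture viewer there is one more tool, called after "Emit:" as name(argument=value, ...), one argument or row to a line, values as JSON. carry_out: Moves the arm, as the interface text tells. Its arguments: {"type":"object","properties":{"travel":{"type":"array","items":{"type":"array","items":{"type":"number"}}},"turn":{"type":"array","items":{"type":"array","items":{"type":"number"}}},"gripper":{"type":"array","items":{"type":"number"}},"grip_force":{"type":"number"}},"required":["travel","turn","gripper"]}

```bash
ls; mkdir -p pics
python3 - <<'E'
from plant import r
import cv2,numpy as np
print(r.read_state())
for n in ["scene","top","wrist"]:
    c=r.calibration(n);print(n,np.round(c["K"],1).tolist(),np.round(c["dist"],3),np.round(c["R"],3).tolist(),np.round(c["t"],1))
    cv2.imwrite(f"pics/{n}0.png",r.grab_frame(n)[:,:,::-1])
E
```

```text
pics
{'time': 0.0, 'qpos': array([ 1.20431608e+00,  9.18639551e-02,  1.23183511e+00, -5.66102024e-05,
        1.81978296e+00, -5.66884269e-02]), 'dq': array([-2.80324314e-05, -1.90430655e-04,  1.04237944e-03, -5.74569252e-04,
       -1.55148519e-03,  5.95308502e-04]), 'effort': array([ 1.06167630e-03, -4.46457946e+01, -4.06444895e+01,  6.99332566e-02,
        2.96765403e-02, -1.54798827e-04]), 'eef_pos': array([182.82945817, 571.17308346, 221.53248924]), 'ee_rot': array([-1.57074408,  0.00188945,  1.26099066]), 'wrist_force': array([ 0.152463  ,  1.20705033, -0.05137039]), 'torque': array([-0.03948803,  0.03602305, -0.09522368]), 'opening': 87.72770590839988}
scene [[430.9, 0.0, 279.6], [0.0, 430.9, 204.3], [0.0, 0.0, 1.0]] [-0.094  0.     0.     0.     0.   ] [[-0.115, 0.993, 0.005], [0.606, 0.074, -0.792], [-0.787, -0.088, -0.611]] [  79.7 -221.5 1538.5]
top [[444.8, 0.0, 276.0], [0.0, 444.8, 214.5], [0.0, 0.0, 1.0]] [0.013 0.    0.    0.    0.   ] [[0.011, -1.0, 0.008], [-0.992, -0.012, -0.123], [0.123, -0.007, -0.992]] [ -26.8  539.2 1128.9]
wrist [[374.0, 0.0, 279.8], [0.0, 374.0, 213.1], [0.0, 0.0, 1.0]] [-0.032  0.     0.     0.     0.   ] [[0.305, 0.952, -0.002], [0.918, -0.293, 0.266], [0.252, -0.082, -0.964]] [-599.4  -32.6  389.1]
```

View pics/scene0.png

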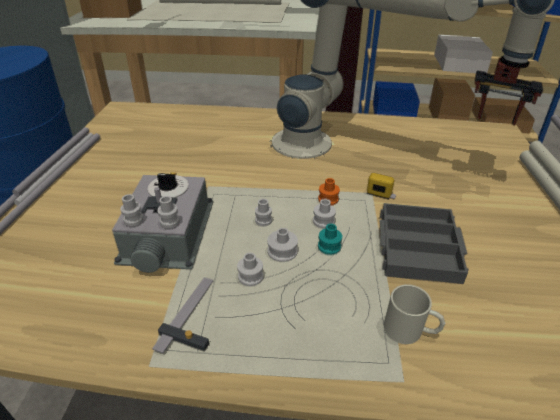

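View pics/top0.png

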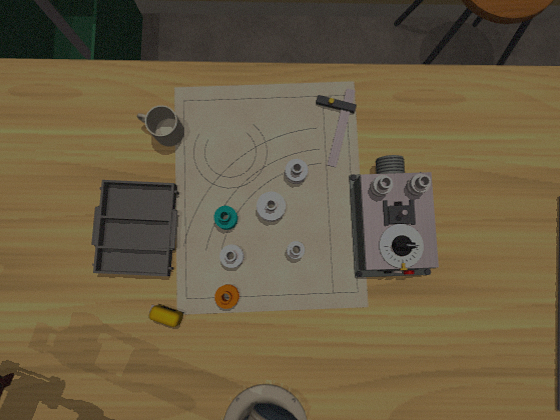

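View pics/wrist0.png

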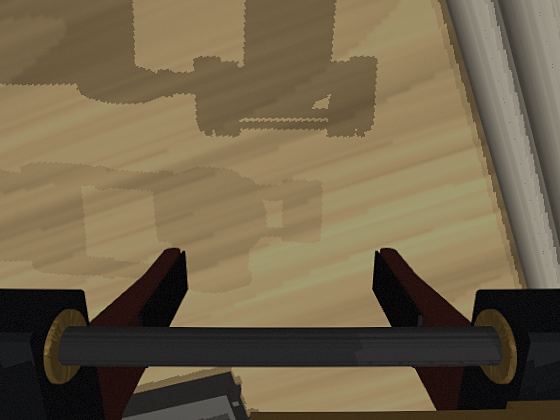

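The top view shows the tote at (136,228), the roller at (395,225), grey rolls at (296,171), (271,207), (231,256) and (295,251), and mounted rolls at (382,185) and (420,184). Look-alikes that could be taken for a medium roll are turquoise (226,217) and orange (227,297); I leave both alone. Next I make close crops.

```bash
cat > h.py <<'E'
import numpy as np,cv2
from plant import r
from scipy.spatial.transform import Rotation as Ro
def grab(n):
    c=r.calibration(n); return r.grab_frame(n)[:,:,::-1].copy(),c
def ray(c,uv):
    p=cv2.undistortPoints(np.array(uv,float).reshape(-1,1,2),np.array(c["K"]),np.array(c["dist"])).reshape(-1,2)
    d=np.c_[p,np.ones(len(p))]@np.array(c["R"]); o=-np.array(c["R"]).T@np.array(c["t"]); return o,d
def onz(c,uv,z):
    o,d=ray(c,uv); s=(z-o[2])/d[:,2]; return o+d*s[:,None]
def proj(c,X):
    rv=cv2.Rodrigues(np.array(c["R"],float))[0]
    return cv2.projectPoints(np.array(X,float).reshape(-1,1,3),rv,np.array(c["t"],float),np.array(c["K"]),np.array(c["dist"]))[0].reshape(-1,2)
def crop(img,x0,y0,x1,y1,k,name):
    cv2.imwrite("pics/"+name,cv2.resize(img[y0:y1,x0:x1],None,fx=k,fy=k,interpolation=cv2.INTER_CUBIC))
E
python3 - <<'E'
import cv2,numpy as np
t=cv2.imread("pics/top0.png")
from h import crop
crop(t,205,150,325,315,3.6,"c1.png")
crop(t,345,150,445,285,4.4,"c2.png")
crop(t,85,170,190,285,5,"c3.png")
E
```

```text
(no output)
```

View pics/c1.png

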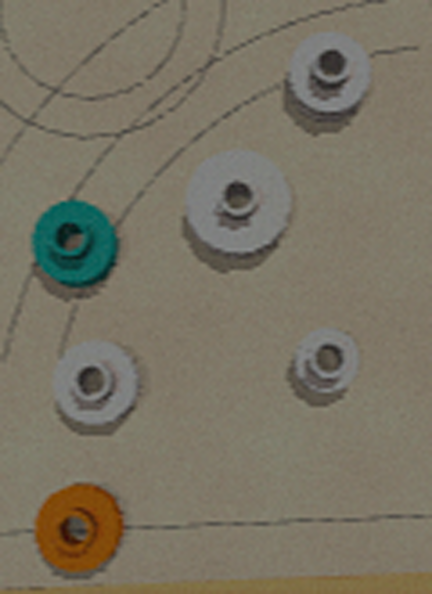

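View pics/c2.png

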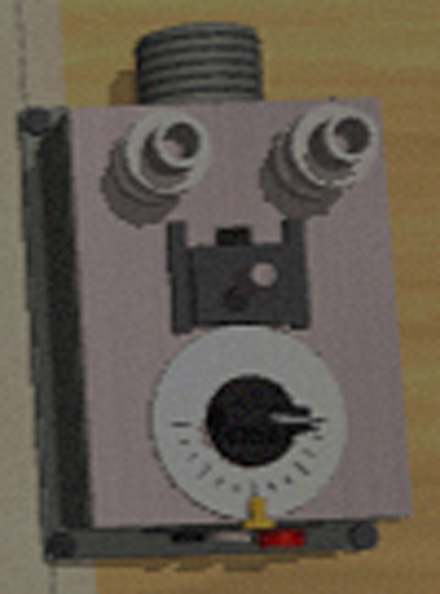

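View pics/c3.png

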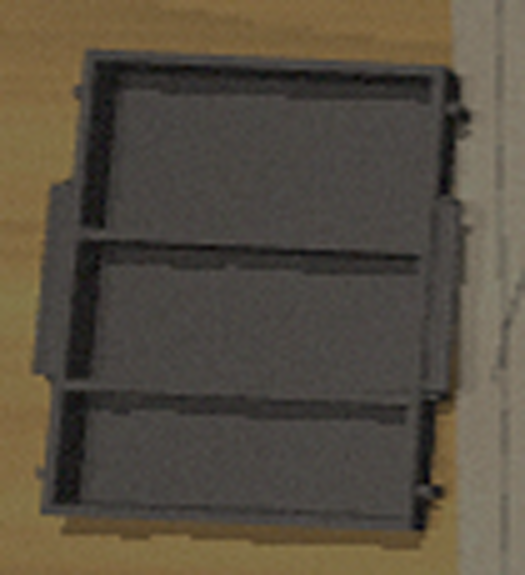

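The crop confirms a large roll at (271,203), medium rolls at (297,167) and (230,256), and a small roll at (297,249), all plain grey. Pointer is to the right and the clip at the bottom of the dial. Now the scene-view crops, for triangulating.

Run:
```python
import cv2
s=cv2.imread("pics/scene0.png")
from h import crop
crop(s,105,160,225,275,5,"s1.png")
crop(s,225,175,350,290,5,"s2.png")
crop(s,370,195,475,290,6,"s3.png")
```

```text
(no output)
```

View pics/s1.png

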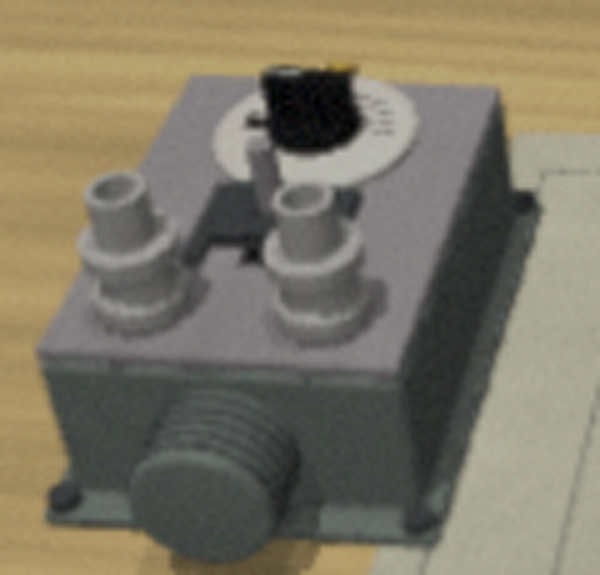

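View pics/s2.png

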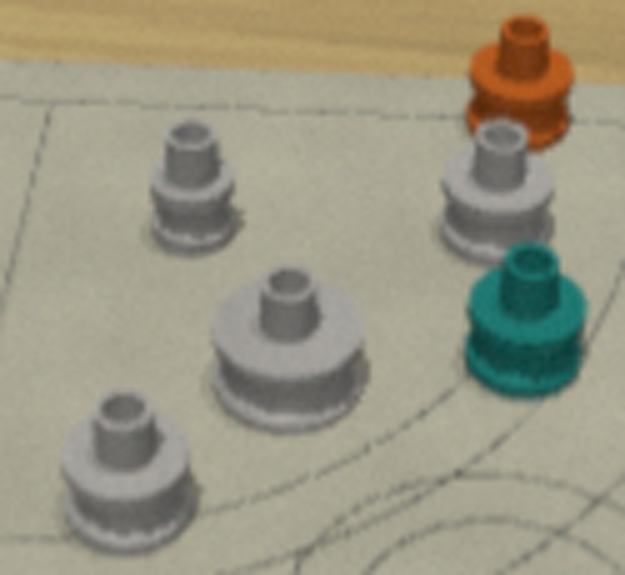

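View pics/s3.png

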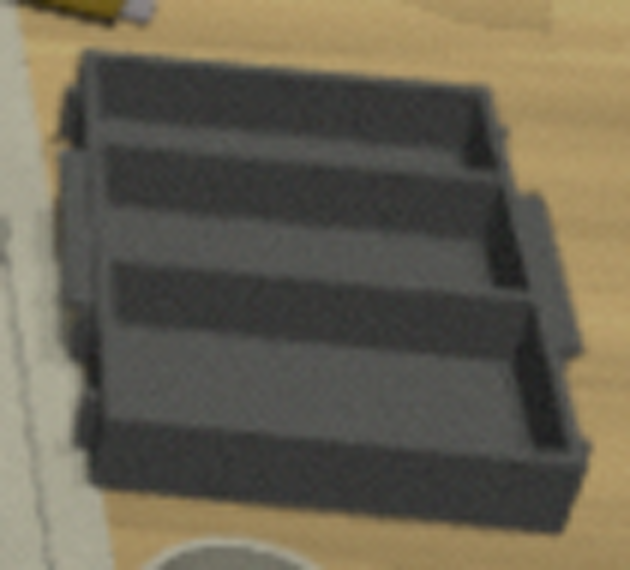

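```bash
cat >> h.py <<'E'
def unc(p,k,x0,y0): 
    p=np.array(p,float); return (p+.5)/k-.5+np.array([x0,y0])
def tri(c1,p1,c2,p2):
    o1,d1=ray(c1,p1);o2,d2=ray(c2,p2);d1=d1[0]/np.linalg.norm(d1[0]);d2=d2[0]/np.linalg.norm(d2[0])
    s=np.linalg.lstsq(np.c_[d1,-d2],o2-o1,rcond=None)[0];a=o1+s[0]*d1;b=o2+s[1]*d2
    return (a+b)/2,np.linalg.norm(a-b)
E
python3 - <<'E'
from h import *
ct=r.calibration("top");cs=r.calibration("scene")
T=lambda p:unc(p,3.6,205,150); M=lambda p:unc(p,4.4,345,150)
S1=lambda p:unc(p,5,105,160);S2=lambda p:unc(p,5,225,175)
for n,a,b in [("medA",T((333,62)),S2((124,408))),("large",T((238,192)),S2((289,282))),("medB",T((91,380)),S2((502,135))),("small3",T((330,357)),S2((192,133))),
 ("rollR",M((351,132)),S1((118,188))),("rollL",M((180,143)),S1((305,197))),("pspin",M((264,273)),S1((260,142)))]:
    X,e=tri(ct,a,cs,b);print(n,X.round(1),round(e,1),"onz68",onz(ct,[a],68)[0].round(1),onz(cs,[b],68)[0].round(1))
print("tote top")
print(onz(ct,[unc(p,5,85,170) for p in [(88,52),(450,70),(43,515),(416,530)]],40).round(1))
print(onz(cs,[unc(p,6,370,195) for p in [(83,52),(490,88),(588,450),(92,425)]],40).round(1))
print("deck",onz(ct,[M(p) for p in [(70,105),(381,98),(95,522),(412,520)]],100).round(1))
print("deckS",onz(cs,[S1(p) for p in [(40,352),(402,372),(192,77),(498,90)]],100).round(1))
print("dial plate ctr etc, clip",onz(ct,[M(p) for p in [(250,422),(258,512),(257,497)]],105).round(1))
E
```

```text
medA [659.3 -73.5  68. ] 0.6 onz68 [659.2 -73.2  68. ] [659.3 -73.8  68. ]
large [564.5  -7.4  69.2] 1.8 onz68 [564.6  -6.6  68. ] [563.1  -8.5  68. ]
medB [431.1  92.7  68.1] 2.5 onz68 [431.1  94.   68. ] [431.2  91.4  68. ]
small3 [449.  -72.7  67.6] 0.9 onz68 [449.  -72.2  68. ] [449.6 -73.1  68. ]
rollR [ 608.1 -363.7  172.5] 0.4 onz68 [ 629.9 -399.6   68. ] [ 476.3 -441.    68. ]
rollL [ 601.7 -274.5  170.4] 1.9 onz68 [ 622.2 -299.8   68. ] [ 471.7 -335.7   68. ]
pspin [ 535.6 -323.2  150.5] 1.8 onz68 [ 546.4 -346.9   68. ] [ 425.3 -377.6   68. ]
tote top
[[623.9 434.2  40. ]
 [616.8 245.6  40. ]
 [384.2 442.7  40. ]
 [378.5 253.4  40. ]]
[[381.8 254.3  40. ]
 [386.3 441.4  40. ]
 [617.2 435.2  40. ]
 [624.4 240.2  40. ]]
deck [[ 636.8 -229.7  100. ]
 [ 643.1 -406.1  100. ]
 [ 402.3 -240.6  100. ]
 [ 405.5 -415.6  100. ]]
deckS [[ 645.8 -403.9  100. ]
 [ 637.7 -228.1  100. ]
 [ 412.2 -416.5  100. ]
 [ 404.7 -242.5  100. ]]
dial plate ctr etc, clip [[ 458.2 -326.1  105. ]
 [ 408.8 -329.3  105. ]
 [ 417.  -328.9  105. ]]
```

Triangulation agrees with the spec: bench hub tops at z≈68, mounted hubs 89.4 mm apart with tops at about 171, and pressure spindle top at 150.5. Dial centre should be near (458.5,-326). The tote centre is about (501,343.5) with yaw about -0.035.

```bash
cat > go.py <<'E'
import sys
from h import *
def go(x,y,z,yaw):
    s=r.read_state();R=Ro.from_euler("xyz",s["ee_rot"]);p=s["eef_pos"]
    Rt=Ro.from_euler("xyz",[-np.pi/2,0,yaw])
    d=R.inv().apply(np.array([x,y,z])-p)/10; t=(R.inv()*Rt).as_rotvec()
    print("t%.1f p%s rot%s F%s op%.1f | travel cm"%(s["time"],p.round(1),s["ee_rot"].round(3),s["wrist_force"].round(1),s["opening"]),d.round(2),"turn",t.round(3),"rows",round(np.linalg.norm(d)/4.17,1),round(np.linalg.norm(t)/.125,1))
if __name__=="__main__": go(*map(float,sys.argv[1:5]))
E
python3 go.py 608 -364 235 0
```

```text
t0.1 p[182.9 571.2 221.8] rot[-1.571e+00  1.000e-03  1.261e+00] F[-0.8  0.1  0.2] op87.8 | travel cm [-76.11  -1.21 -69.  ] turn [ 1.000e-03  1.261e+00 -1.000e-03] rows 24.6 10.1
```

Emit:
carry_out(
  travel=[
    [-76.1, -1.2, -69],
    [-76.1, -1.2, -69],
    [-76.1, -1.2, -69],
    [-76.1, -1.2, -69],
    [-76.1, -1.2, -69],
    [-76.1, -1.2, -69],
    [-76.1, -1.2, -69],
    [-76.1, -1.2, -69],
    [-76.1, -1.2, -69],
    [-76.1, -1.2, -69],
    [-76.1, -1.2, -69],
    [-76.1, -1.2, -69],
    [-76.1, -1.2, -69],
    [-76.1, -1.2, -69],
    [-76.1, -1.2, -69],
    [-76.1, -1.2, -69],
    [-76.1, -1.2, -69],
    [-76.1, -1.2, -69],
    [-76.1, -1.2, -69],
    [-76.1, -1.2, -69],
  ],
  turn=[
    [0, 1.26, 0],
    [0, 1.26, 0],
    [0, 1.26, 0],
    [0, 1.26, 0],
    [0, 1.26, 0],
    [0, 1.26, 0],
    [0, 1.26, 0],
    [0, 1.26, 0],
    [0, 1.26, 0],
    [0, 1.26, 0],
    [0, 1.26, 0],
    [0, 1.26, 0],
    [0, 1.26, 0],
    [0, 1.26, 0],
    [0, 1.26, 0],
    [0, 1.26, 0],
    [0, 1.26, 0],
    [0, 1.26, 0],
    [0, 1.26, 0],
    [0, 1.26, 0],
  ],
  gripper=[0.4, 0.4, 0.4, 0.4, 0.4, 0.4, 0.4, 0.4, 0.4, 0.4, 0.4, 0.4, 0.4, 0.4, 0.4, 0.4, 0.4, 0.4, 0.4, 0.4],
  grip_force=25,
)

```text
time: 1.82
eef_pos: [528.1, -189.3, 232.0]
ee_rot: [-1.571, 0.0, 0.001]
wrist_force: [0.7, 0.7, 0.3]
opening: 52.5
```

```bash
python3 go.py 608 -364 235 0
```

```text
t1.8 p[ 528.1 -189.3  232. ] rot[-1.571e+00  0.000e+00  1.000e-03] F[0.7 0.7 0.3] op52.5 | travel cm [  7.98  -0.3  -17.48] turn [-0.     0.001 -0.   ] rows 4.6 0.0
```

Emit:
carry_out(
  travel=[
    [8, -0.3, -17.5],
    [8, -0.3, -17.5],
    [8, -0.3, -17.5],
    [8, -0.3, -17.5],
    [8, -0.3, -17.5],
    [8, -0.3, -17.5],
    [8, -0.3, -17.5],
  ],
  turn=[
    [0, 0, 0],
    [0, 0, 0],
    [0, 0, 0],
    [0, 0, 0],
    [0, 0, 0],
    [0, 0, 0],
    [0, 0, 0],
  ],
  gripper=[0.4, 0.4, 0.4, 0.4, 0.4, 0.4, 0.4],
)

```text
time: 2.4
eef_pos: [607.8, -363.0, 232.7]
ee_rot: [-1.568, 0.003, -0.001]
wrist_force: [0.0, 1.1, 0.4]
opening: 52.5
```

Run:
```python
from h import *
from go import go
im,c=grab("wrist");cv2.imwrite("pics/w1.png",im)
print(c["K"][0][0],proj(c,[[608.1,-363.7,172],[601.7,-274.5,172],[458.5,-326,121]]).round(0))
t,_=grab("top");crop(t,345,150,445,285,4.4,"t1.png")
go(608,-364,148,0)
```

```text
373.9709578460472 [[280. 232.]
 [269.  81.]
 [ 77. 161.]]
t2.5 p[ 607.9 -361.1  235.4] rot[-1.57   0.     0.002] F[-0.1  0.3  0.3] op52.7 | travel cm [ 0.01  8.74 -0.3 ] turn [-0.001  0.002 -0.   ] rows 2.1 0.0
```

View pics/w1.png

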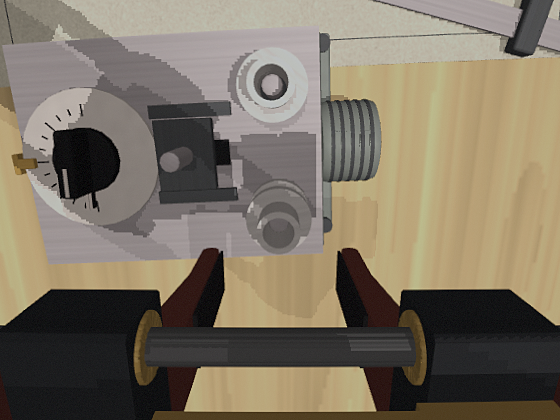

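View pics/t1.png

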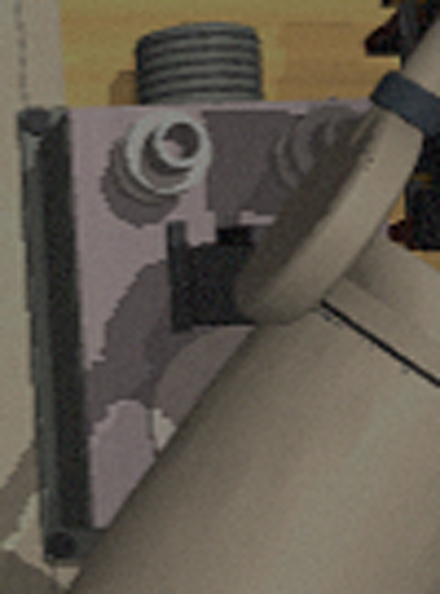

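The wrist view shows the near hub at about (279,236), prediction (280,232), and the other bore at (272,84). The estimates hold within about 2 mm.

Emit:
carry_out(
  travel=[
    [0, 0, 0],
    [0, 0, 0],
    [0, 0, 0],
  ],
  turn=[
    [0, 0, 0],
    [0, 0, 0],
    [0, 0, 0],
  ],
  gripper=[0.4, 0.4, 0.4],
)

```text
time: 2.75
eef_pos: [608.0, -360.9, 236.8]
ee_rot: [-1.572, -0.001, 0.002]
wrist_force: [-0.3, 0.4, -0.4]
opening: 52.7
```

```bash
python3 go.py 608 -364.5 148 0
```

```text
t2.8 p[ 608.  -360.9  236.8] rot[-1.572e+00 -1.000e-03  2.000e-03] F[-0.3  0.4 -0.4] op52.7 | travel cm [-0.01  8.88 -0.35] turn [0.001 0.002 0.001] rows 2.1 0.0
```

Emit:
carry_out(
  travel=[
    [0, 0, -0.35],
    [0, 3, -0.35],
    [0, 6, -0.35],
    [0, 7.5, -0.35],
    [0, 8.3, -0.35],
    [0, 8.8, -0.35],
    [0, 8.8, -0.35],
    [0, 8.8, -0.35],
  ],
  turn=[
    [0, 0, 0],
    [0, 0, 0],
    [0, 0, 0],
    [0, 0, 0],
    [0, 0, 0],
    [0, 0, 0],
    [0, 0, 0],
    [0, 0, 0],
  ],
  gripper=[0.4, 0.4, 0.4, 0.4, 0.4, 0.4, 0.4, 0.4],
)

```text
time: 3.42
eef_pos: [608.4, -365.8, 148.9]
ee_rot: [-1.572, -0.002, 0.001]
wrist_force: [-0.5, -1.0, -0.1]
opening: 52.4
```

Run:
```python
from h import *
from go import go
im,c=grab("wrist");cv2.imwrite("pics/w2.png",im)
go(608,-364.5,148,0)
```

```text
t3.5 p[ 608.5 -365.9  149.5] rot[-1.572e+00 -2.000e-03  1.000e-03] F[ 0.3 -0.3  1.1] op52.7 | travel cm [-0.06  0.15  0.14] turn [0.002 0.001 0.002] rows 0.1 0.0
```

View pics/w2.png

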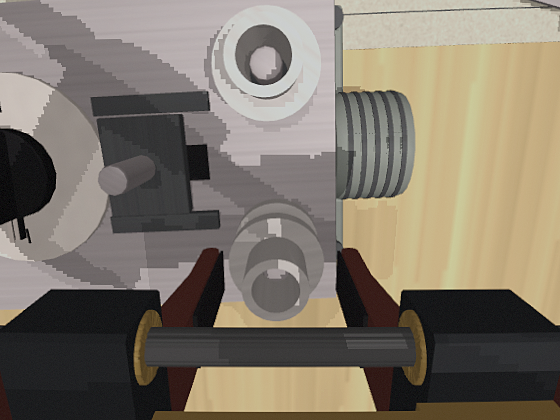

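Hub sits between the fingers, centred near (275,288), about 2 mm to -x of the tool. I nudge and close.

Emit:
carry_out(
  travel=[
    [-0.15, 0.1, 0],
    [-0.15, 0.1, 0],
    [-0.15, 0.1, 0],
    [-0.15, 0.1, 0],
    [-0.15, 0.1, 0],
    [-0.15, 0.1, 0],
    [-0.15, 0.1, 0],
    [-0.15, 0.1, 0],
  ],
  turn=[
    [0, 0, 0],
    [0, 0, 0],
    [0, 0, 0],
    [0, 0, 0],
    [0, 0, 0],
    [0, 0, 0],
    [0, 0, 0],
    [0, 0, 0],
  ],
  gripper=[0.4, 0.4, 1, 1, 1, 1, 1, 1],
)

```text
time: 4.13
eef_pos: [606.5, -365.5, 146.4]
ee_rot: [-1.571, -0.0, 0.001]
wrist_force: [-0.5, 1.0, 0.3]
opening: 26.6
```

Emit:
carry_out(
  travel=[
    [0, -1, 0],
    [0, -3, 0],
    [0, -5, 0],
    [0, -7, 0],
    [0, -9, 0],
    [0, -10, 0],
    [0, -10, 0],
  ],
  turn=[
    [0, 0, 0],
    [0, 0, 0],
    [0, 0, 0],
    [0, 0, 0],
    [0, 0, 0],
    [0, 0, 0],
    [0, 0, 0],
  ],
  gripper=[1, 1, 1, 1, 1, 1, 1],
)

```text
time: 4.72
eef_pos: [607.1, -365.9, 250.3]
ee_rot: [-1.574, -0.005, 0.001]
wrist_force: [-0.1, 0.1, -1.3]
opening: 26.6
```

Run:
```python
from h import *
from go import go
im,c=grab("wrist");cv2.imwrite("pics/w3.png",im)
go(413,290,240,-0.035)
```

```text
t4.8 p[ 606.9 -365.8  247.9] rot[-1.572e+00 -2.000e-03  1.000e-03] F[ 0.5 -0.  -1.8] op26.6 | travel cm [-19.33   0.65  65.6 ] turn [0.002 0.036 0.002] rows 16.4 0.3
```

View pics/w3.png

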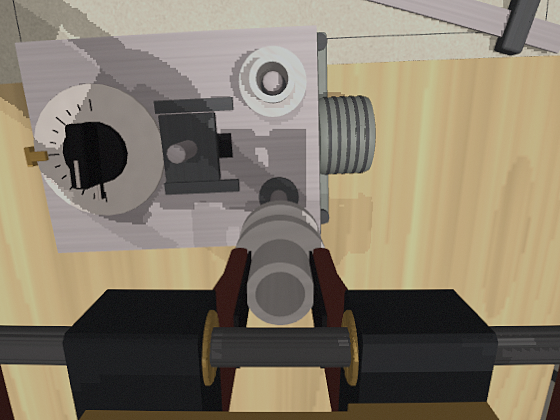

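Roll lifted clear: spindle is bare at (278,190) and the roll is held at (280,290). Going to the far small slot (417,402).

```bash
python3 go.py 417 402 240 -0.035
```

```text
t4.8 p[ 606.9 -365.8  247.9] rot[-1.572e+00 -2.000e-03  1.000e-03] F[ 0.5 -0.  -1.8] op26.6 | travel cm [-18.91   0.63  76.8 ] turn [0.002 0.036 0.002] rows 19.0 0.3
```

Emit:
carry_out(
  travel=[
    [-0.5, 0, 2],
    [-1.2, 0, 5],
    [-18.9, 0.6, 76.8],
    [-18.9, 0.6, 76.8],
    [-18.9, 0.6, 76.8],
    [-18.9, 0.6, 76.8],
    [-18.9, 0.6, 76.8],
    [-18.9, 0.6, 76.8],
    [-18.9, 0.6, 76.8],
    [-18.9, 0.6, 76.8],
    [-18.9, 0.6, 76.8],
    [-18.9, 0.6, 76.8],
    [-18.9, 0.6, 76.8],
    [-18.9, 0.6, 76.8],
    [-18.9, 0.6, 76.8],
    [-18.9, 0.6, 76.8],
    [-18.9, 0.6, 76.8],
    [-18.9, 0.6, 76.8],
    [-18.9, 0.6, 76.8],
    [-18.9, 0.6, 76.8],
  ],
  turn=[
    [0, 0, 0],
    [0, 0, 0],
    [0, 0.036, 0],
    [0, 0.036, 0],
    [0, 0.036, 0],
    [0, 0.036, 0],
    [0, 0.036, 0],
    [0, 0.036, 0],
    [0, 0.036, 0],
    [0, 0.036, 0],
    [0, 0.036, 0],
    [0, 0.036, 0],
    [0, 0.036, 0],
    [0, 0.036, 0],
    [0, 0.036, 0],
    [0, 0.036, 0],
    [0, 0.036, 0],
    [0, 0.036, 0],
    [0, 0.036, 0],
    [0, 0.036, 0],
  ],
  gripper=[1, 1, 1, 1, 1, 1, 1, 1, 1, 1, 1, 1, 1, 1, 1, 1, 1, 1, 1, 1],
)

```text
time: 6.43
eef_pos: [414.7, 404.9, 237.8]
ee_rot: [-1.572, 0.003, -0.033]
wrist_force: [0.2, 0.0, -0.9]
opening: 26.8
```

```bash
python3 go.py 417 402 120 -0.035
```

```text
t6.4 p[414.7 404.9 237.8] rot[-1.572  0.003 -0.033] F[ 0.2  0.  -0.9] op26.8 | travel cm [ 0.27 11.78 -0.26] turn [ 0.002  0.002 -0.003] rows 2.8 0.0
```

Emit:
carry_out(
  travel=[
    [0.2, 3, -0.1],
    [0.2, 6, -0.1],
    [0.2, 9, -0.1],
    [0.2, 11.8, -0.1],
    [0.2, 11.8, -0.1],
    [0.2, 11.8, -0.1],
    [0.2, 11.8, -0.1],
  ],
  turn=[
    [0, 0, 0],
    [0, 0, 0],
    [0, 0, 0],
    [0, 0, 0],
    [0, 0, 0],
    [0, 0, 0],
    [0, 0, 0],
  ],
  gripper=[1, 1, 1, 1, 1, 1, 1],
)

```text
time: 7.02
eef_pos: [418.9, 401.3, 123.4]
ee_rot: [-1.57, -0.001, -0.035]
wrist_force: [0.5, -1.0, -1.1]
opening: 26.9
```

Run:
```python
from h import *
from go import go
im,c=grab("wrist")
# project tote cell_s inner rim at z=40 and tote corners
def tp(x,y,z,C=(501,343.5),a=-0.035): return [C[0]+x*np.cos(a)-y*np.sin(a),C[1]+x*np.sin(a)+y*np.cos(a),z]
P=proj(c,[tp(x,y,40) for x,y in [(-115,-88),(-57,-88),(-57,88),(-115,88)]]+[tp(x,y,40) for x,y in [(-51,-88),(21,-88),(21,88),(-51,88)]])
print(P.round(0).tolist())
for q in (P[:4],P[4:]): cv2.polylines(im,[q.round().astype(int).reshape(-1,1,2)],True,(0,255,0),1)
cv2.imwrite("pics/w4.png",im)
s,cs=grab("scene");crop(s,350,180,480,290,5,"s4.png")
go(417,402,55,-0.035)
```

```text
[[240.0, 394.0], [313.0, 394.0], [320.0, 172.0], [232.0, 172.0], [321.0, 394.0], [412.0, 393.0], [438.0, 172.0], [329.0, 172.0]]
t7.1 p[419.6 401.9 125.1] rot[-1.568 -0.003 -0.035] F[ 0.7  0.6 -0.9] op26.5 | travel cm [-0.28  7.01 -0.02] turn [-0.003 -0.     0.003] rows 1.7 0.0
```

View pics/w4.png

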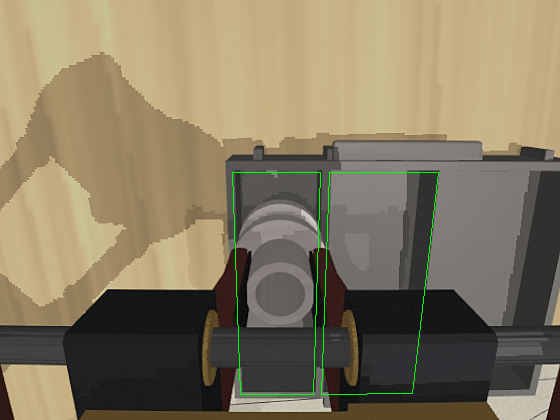

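View pics/s4.png

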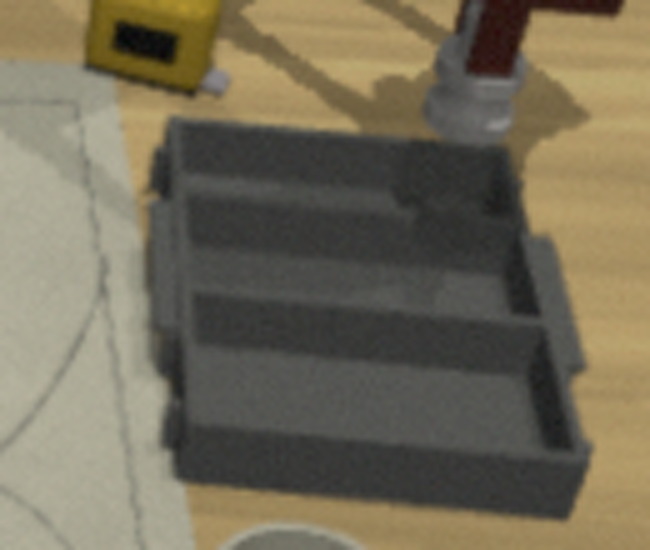

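Emit:
carry_out(
  travel=[
    [-0.25, 0, 0],
    [-0.25, 2, 0],
    [-0.25, 4, 0],
    [-0.25, 5.5, 0],
    [-0.25, 6.5, 0],
    [-0.25, 7, 0],
    [-0.25, 7, 0],
    [-0.25, 7, 0],
  ],
  turn=[
    [0, 0, 0],
    [0, 0, 0],
    [0, 0, 0],
    [0, 0, 0],
    [0, 0, 0],
    [0, 0, 0],
    [0, 0, 0],
    [0, 0, 0],
  ],
  gripper=[1, 1, 1, 1, 1, 1, 1, 1],
)

```text
time: 7.78
eef_pos: [416.5, 401.7, 53.4]
ee_rot: [-1.57, -0.001, -0.035]
wrist_force: [-0.1, -0.6, -1.1]
opening: 26.5
```

```bash
python3 go.py 417 402 50 -0.035
```

```text
t7.8 p[416.5 401.7  53.4] rot[-1.57e+00 -1.00e-03 -3.50e-02] F[-0.1 -0.6 -1.1] op26.5 | travel cm [0.04 0.34 0.04] turn [-0.001 -0.     0.001] rows 0.1 0.0
```

Emit:
carry_out(
  travel=[
    [0, 0.1, 0],
    [0, 0.2, 0],
    [0, 0.3, 0],
    [0, 0.4, 0],
    [0, 0.4, 0],
    [0, 0.4, 0],
  ],
  turn=[
    [0, 0, 0],
    [0, 0, 0],
    [0, 0, 0],
    [0, 0, 0],
    [0, 0, 0],
    [0, 0, 0],
  ],
  gripper=[1, 1, 1, 1, 1, 1],
)

```text
time: 8.28
eef_pos: [416.1, 401.2, 48.3]
ee_rot: [-1.571, 0.0, -0.035]
wrist_force: [-1.2, -0.6, -1.9]
opening: 26.6
```

Emit:
carry_out(
  travel=[
    [0, 0.1, 0],
    [0, 0.1, 0],
    [0, 0.1, 0],
  ],
  turn=[
    [0, 0, 0],
    [0, 0, 0],
    [0, 0, 0],
  ],
  gripper=[1, 1, 1],
)

```text
time: 8.53
eef_pos: [416.3, 401.4, 47.5]
ee_rot: [-1.571, -0.0, -0.035]
wrist_force: [0.8, 0.2, -0.8]
opening: 26.8
```

Emit:
carry_out(
  travel=[
    [0, 0.1, 0],
    [0, 0.1, 0],
    [0, 0.2, 0],
    [0, 0.2, 0],
  ],
  turn=[
    [0, 0, 0],
    [0, 0, 0],
    [0, 0, 0],
    [0, 0, 0],
  ],
  gripper=[1, 1, 1, 1],
)

```text
time: 8.87
eef_pos: [416.4, 401.8, 47.3]
ee_rot: [-1.569, -0.001, -0.035]
wrist_force: [-1.6, -1.3, 7.8]
opening: 27.0
```

Floor contact shows in the force (8 N). Release and rise.

Emit:
carry_out(
  travel=[
    [0, 0, 0],
    [0, 0, 0],
    [0, 0, 0],
    [0, 0, 0],
    [0, -2, 0],
    [0, -6, 0],
    [0, -10, 0],
    [0, -14, 0],
    [0, -18, 0],
    [0, -18, 0],
  ],
  turn=[
    [0, 0, 0],
    [0, 0, 0],
    [0, 0, 0],
    [0, 0, 0],
    [0, 0, 0],
    [0, 0, 0],
    [0, 0, 0],
    [0, 0, 0],
    [0, 0, 0],
    [0, 0, 0],
  ],
  gripper=[0.4, 0.4, 0.4, 0.4, 0.4, 0.4, 0.4, 0.4, 0.4, 0.4],
)

```text
time: 9.7
eef_pos: [418.0, 402.8, 235.5]
ee_rot: [-1.561, -0.01, -0.035]
wrist_force: [0.7, 0.8, 1.4]
opening: 52.7
```

Run:
```python
from h import *
from go import go
im,c=grab("wrist");cv2.imwrite("pics/w5.png",im)
go(601,-275,235,0)
```

```text
t9.8 p[417.6 402.5 231.4] rot[-1.564 -0.007 -0.035] F[-0.   0.  -0.8] op52.6 | travel cm [ 20.71  -0.66 -67.06] turn [-0.007 -0.035  0.008] rows 16.8 0.3
```

View pics/w5.png

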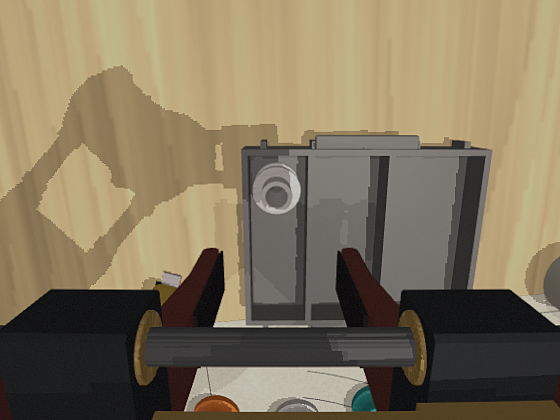

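Roll stands upright at (277,188) in the small compartment. On to the second mounted roll.

Emit:
carry_out(
  travel=[
    [20.8, -0.7, -67.1],
    [20.8, -0.7, -67.1],
    [20.8, -0.7, -67.1],
    [20.8, -0.7, -67.1],
    [20.8, -0.7, -67.1],
    [20.8, -0.7, -67.1],
    [20.8, -0.7, -67.1],
    [20.8, -0.7, -67.1],
    [20.8, -0.7, -67.1],
    [20.8, -0.7, -67.1],
    [20.8, -0.7, -67.1],
    [20.8, -0.7, -67.1],
    [20.8, -0.7, -67.1],
    [20.8, -0.7, -67.1],
    [20.8, -0.7, -67.1],
    [20.8, -0.7, -67.1],
    [20.8, -0.7, -67.1],
    [20.8, -0.7, -67.1],
    [20.8, -0.7, -67.1],
    [20.8, -0.7, -67.1],
  ],
  turn=[
    [0, -0.035, 0],
    [0, -0.035, 0],
    [0, -0.035, 0],
    [0, -0.035, 0],
    [0, -0.035, 0],
    [0, -0.035, 0],
    [0, -0.035, 0],
    [0, -0.035, 0],
    [0, -0.035, 0],
    [0, -0.035, 0],
    [0, -0.035, 0],
    [0, -0.035, 0],
    [0, -0.035, 0],
    [0, -0.035, 0],
    [0, -0.035, 0],
    [0, -0.035, 0],
    [0, -0.035, 0],
    [0, -0.035, 0],
    [0, -0.035, 0],
    [0, -0.035, 0],
  ],
  gripper=[0.4, 0.4, 0.4, 0.4, 0.4, 0.4, 0.4, 0.4, 0.4, 0.4, 0.4, 0.4, 0.4, 0.4, 0.4, 0.4, 0.4, 0.4, 0.4, 0.4],
)

```text
time: 11.42
eef_pos: [600.3, -276.0, 230.8]
ee_rot: [-1.569, 0.002, -0.0]
wrist_force: [0.4, -0.3, 0.8]
opening: 52.5
```

Run:
```python
from h import *
from go import go
im,c=grab("wrist");cv2.imwrite("pics/w6.png",im)
print(proj(c,[[602.5,-276,172]]))
go(602.5,-276,148,0)
```

```text
[[282.89909645 231.68685771]]
t11.5 p[ 600.4 -275.3  231.7] rot[-1.57e+00  1.00e-03  1.00e-03] F[-0.1  0.3  0.7] op52.7 | travel cm [ 0.21  8.37 -0.07] turn [-0.001  0.001 -0.001] rows 2.0 0.0
```

View pics/w6.png

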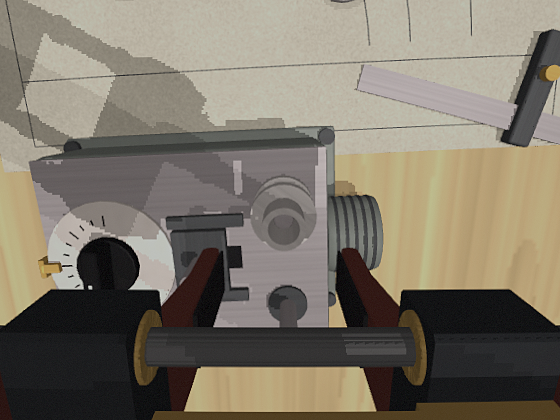

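Hub centre at (285,228), within 2 mm of prediction. Descend and close.

Emit:
carry_out(
  travel=[
    [0.25, 0, 0],
    [0.25, 3, 0],
    [0.25, 6, 0],
    [0.25, 7.5, 0],
    [0.25, 8.2, 0],
    [0.25, 8.4, 0],
    [0.25, 8.4, 0],
    [0.25, 8.4, 0],
  ],
  turn=[
    [0, 0, 0],
    [0, 0, 0],
    [0, 0, 0],
    [0, 0, 0],
    [0, 0, 0],
    [0, 0, 0],
    [0, 0, 0],
    [0, 0, 0],
  ],
  gripper=[0.4, 0.4, 0.4, 0.4, 0.4, 0.4, 0.4, 0.4],
)

```text
time: 12.13
eef_pos: [603.8, -276.4, 150.7]
ee_rot: [-1.572, -0.003, 0.001]
wrist_force: [-0.4, -0.4, 0.5]
opening: 52.6
```

Run:
```python
from h import *
from go import go
im,c=grab("wrist");cv2.imwrite("pics/w7.png",im)
go(603,-275,147,0)
```

```text
t12.2 p[ 603.8 -276.6  150.8] rot[-1.572 -0.003  0.   ] F[ 0.2 -0.7  0.2] op52.6 | travel cm [-0.09  0.38  0.16] turn [0.002 0.    0.003] rows 0.1 0.0
```

View pics/w7.png

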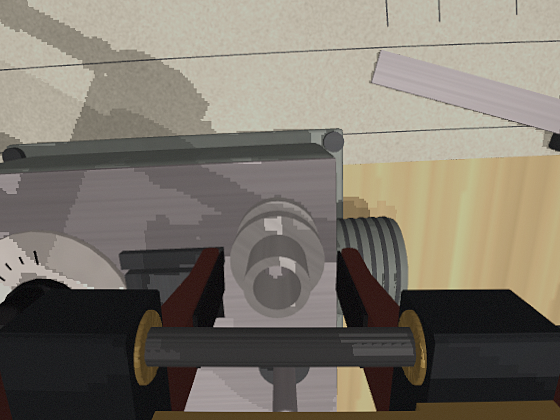

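Emit:
carry_out(
  travel=[
    [-0.1, 0.35, 0.1],
    [-0.1, 0.35, 0.1],
    [-0.1, 0.35, 0.1],
    [-0.1, 0.35, 0.1],
    [-0.1, 0.35, 0.1],
    [-0.1, 0.35, 0.1],
    [-0.1, 0.35, 0.1],
    [-0.1, -1, 0.1],
    [-0.1, -3, 0.1],
    [-0.1, -5, 0.1],
    [-0.1, -7, 0.1],
    [-0.1, -9, 0.1],
    [-0.1, -9, 0.1],
  ],
  turn=[
    [0, 0, 0],
    [0, 0, 0],
    [0, 0, 0],
    [0, 0, 0],
    [0, 0, 0],
    [0, 0, 0],
    [0, 0, 0],
    [0, 0, 0],
    [0, 0, 0],
    [0, 0, 0],
    [0, 0, 0],
    [0, 0, 0],
    [0, 0, 0],
  ],
  gripper=[0.4, 1, 1, 1, 1, 1, 1, 1, 1, 1, 1, 1, 1],
)

```text
time: 13.27
eef_pos: [603.1, -276.1, 244.6]
ee_rot: [-1.575, -0.007, 0.0]
wrist_force: [0.2, -0.4, -0.1]
opening: 26.9
```

Run:
```python
from h import *
from go import go
im,c=grab("wrist");cv2.imwrite("pics/w8.png",im)
go(413,287,190,-0.035)
```

```text
t13.3 p[ 602.9 -276.   242. ] rot[-1.573 -0.005  0.   ] F[ 1.3 -0.3 -2.4] op27.0 | travel cm [-19.01   4.95  56.31] turn [0.003 0.035 0.005] rows 14.3 0.3
```

View pics/w8.png

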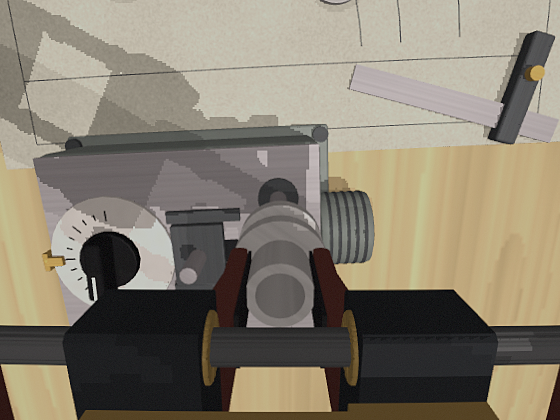

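Both rolls off; the spindle at (278,188) is bare. Carry to the near small slot (413,289).

Emit:
carry_out(
  travel=[
    [-0.5, 0, 2],
    [-1.5, 0, 5],
    [-19, 5, 56.5],
    [-19, 5, 56.5],
    [-19, 5, 56.5],
    [-19, 5, 56.5],
    [-19, 5, 56.5],
    [-19, 5, 56.5],
    [-19, 5, 56.5],
    [-19, 5, 56.5],
    [-19, 5, 56.5],
    [-19, 5, 56.5],
    [-19, 5, 56.5],
    [-19, 5, 56.5],
    [-19, 5, 56.5],
    [-19, 5, 56.5],
    [-19, 5, 56.5],
    [-19, 5, 56.5],
    [-19, 5, 56.5],
    [-19, 5, 56.5],
  ],
  turn=[
    [0, 0, 0],
    [0, 0, 0],
    [0, 0.035, 0],
    [0, 0.035, 0],
    [0, 0.035, 0],
    [0, 0.035, 0],
    [0, 0.035, 0],
    [0, 0.035, 0],
    [0, 0.035, 0],
    [0, 0.035, 0],
    [0, 0.035, 0],
    [0, 0.035, 0],
    [0, 0.035, 0],
    [0, 0.035, 0],
    [0, 0.035, 0],
    [0, 0.035, 0],
    [0, 0.035, 0],
    [0, 0.035, 0],
    [0, 0.035, 0],
    [0, 0.035, 0],
  ],
  gripper=[1, 1, 1, 1, 1, 1, 1, 1, 1, 1, 1, 1, 1, 1, 1, 1, 1, 1, 1, 1],
)

```text
time: 14.98
eef_pos: [412.8, 288.0, 188.3]
ee_rot: [-1.571, -0.0, -0.037]
wrist_force: [0.0, 0.2, -1.3]
opening: 26.5
```

Run:
```python
from h import *
from go import go
im,c=grab("wrist");cv2.imwrite("pics/w9.png",im)
go(413,289.5,60,-0.035)
```

```text
t15.0 p[412.8 288.1 188.4] rot[-1.571 -0.    -0.037] F[ 0.4  0.  -1.9] op27.2 | travel cm [1.000e-02 1.284e+01 1.400e-01] turn [ 0.    -0.002  0.   ] rows 3.1 0.0
```

View pics/w9.png

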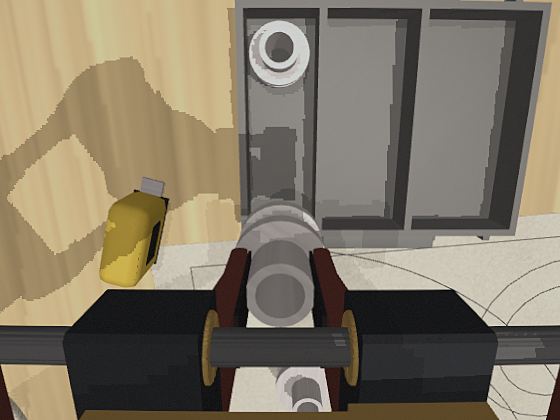

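Emit:
carry_out(
  travel=[
    [0, 3.5, 0.1],
    [0, 7, 0.1],
    [0, 10, 0.1],
    [0, 12, 0.1],
    [0, 13, 0.1],
    [0, 13.3, 0.1],
    [0, 13.3, 0.1],
    [0, 13.3, 0.1],
    [0, 13.3, 0.1],
  ],
  turn=[
    [0, 0, 0],
    [0, 0, 0],
    [0, 0, 0],
    [0, 0, 0],
    [0, 0, 0],
    [0, 0, 0],
    [0, 0, 0],
    [0, 0, 0],
    [0, 0, 0],
  ],
  gripper=[1, 1, 1, 1, 1, 1, 1, 1, 1],
)

```text
time: 15.78
eef_pos: [413.3, 290.9, 57.6]
ee_rot: [-1.569, -0.003, -0.035]
wrist_force: [-0.2, -0.2, -1.3]
opening: 26.3
```

Emit:
carry_out(
  travel=[
    [0, 0.3, 0],
    [0, 0.6, 0],
    [0, 0.7, 0],
    [0, 0.8, 0],
    [0, 0.85, 0],
    [0, 0.9, 0],
    [0, 0.9, 0],
    [0, 0.9, 0],
  ],
  turn=[
    [0, 0, 0],
    [0, 0, 0],
    [0, 0, 0],
    [0, 0, 0],
    [0, 0, 0],
    [0, 0, 0],
    [0, 0, 0],
    [0, 0, 0],
  ],
  gripper=[1, 1, 1, 1, 1, 1, 1, 1],
)

```text
time: 16.45
eef_pos: [412.1, 290.5, 46.4]
ee_rot: [-1.571, -0.0, -0.035]
wrist_force: [-0.3, -0.4, -1.9]
opening: 26.5
```

Emit:
carry_out(
  travel=[
    [0, 0.1, 0],
    [0, 0.1, 0],
    [0, 0.2, 0],
    [0, 0.2, 0],
  ],
  turn=[
    [0, 0, 0],
    [0, 0, 0],
    [0, 0, 0],
    [0, 0, 0],
  ],
  gripper=[1, 1, 1, 1],
)

```text
time: 16.78
eef_pos: [412.4, 290.6, 45.9]
ee_rot: [-1.57, -0.001, -0.035]
wrist_force: [-1.2, -1.4, 7.8]
opening: 26.7
```

Contact again. Release, rise, and re-measure the dial with top and scene views while the arm is away from it.

Emit:
carry_out(
  travel=[
    [0, 0, 0],
    [0, 0, 0],
    [0, 0, 0],
    [0, 0, 0],
    [0, -2, 0],
    [0, -6, 0],
    [0, -10, 0],
    [0, -14, 0],
    [0, -18, 0],
    [0, -18, 0],
  ],
  turn=[
    [0, 0, 0],
    [0, 0, 0],
    [0, 0, 0],
    [0, 0, 0],
    [0, 0, 0],
    [0, 0, 0],
    [0, 0, 0],
    [0, 0, 0],
    [0, 0, 0],
    [0, 0, 0],
  ],
  gripper=[0.4, 0.4, 0.4, 0.4, 0.4, 0.4, 0.4, 0.4, 0.4, 0.4],
)

```text
time: 17.62
eef_pos: [413.8, 291.6, 233.2]
ee_rot: [-1.564, -0.01, -0.035]
wrist_force: [0.5, 0.4, 1.0]
opening: 52.8
```

Run:
```python
from h import *
from go import go
im,c=grab("wrist");cv2.imwrite("pics/w10.png",im)
t,c=grab("top");cv2.imwrite("pics/t10.png",t);crop(t,370,215,435,285,9,"t10c.png")
go(452,-325,235,0)
```

```text
t17.7 p[412.6 290.8 225.8] rot[-1.569 -0.002 -0.035] F[-1.1  0.3 -0.6] op52.7 | travel cm [  6.09  -1.01 -61.41] turn [-0.002 -0.035  0.002] rows 14.8 0.3
```

View pics/t10.png

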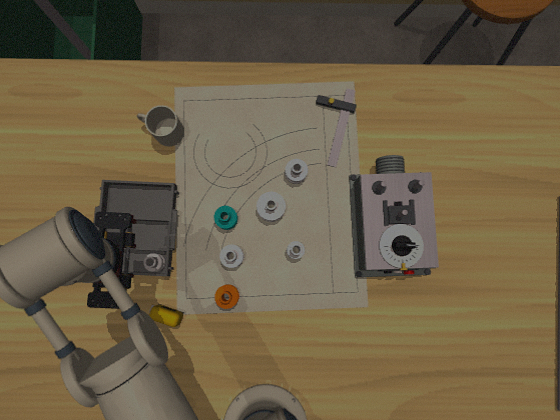

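View pics/t10c.png

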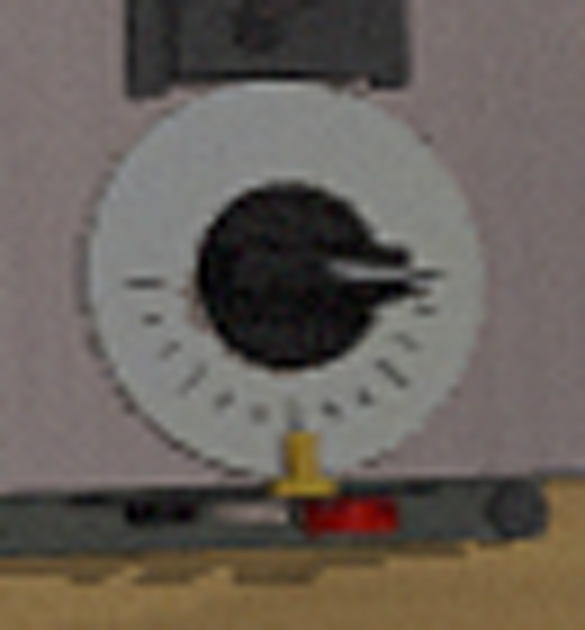

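Top view shows both mounted rolls gone, bench rolls unmoved, pointer at the right (about 0) and clip close to the 1.57 tick. I fly over the dial for a close wrist view.

Emit:
carry_out(
  travel=[
    [6.8, -2, -66],
    [6.8, -2, -66],
    [6.8, -2, -66],
    [6.8, -2, -66],
    [6.8, -2, -66],
    [6.8, -2, -66],
    [6.8, -2, -66],
    [6.8, -2, -66],
    [6.8, -2, -66],
    [6.8, -2, -66],
    [6.8, -2, -66],
    [6.8, -2, -66],
    [6.8, -2, -66],
    [6.8, -2, -66],
    [6.8, -2, -66],
    [6.8, -2, -66],
    [6.8, -2, -66],
    [6.8, -2, -66],
    [6.8, -2, -66],
    [6.8, -2, -66],
  ],
  turn=[
    [0, -0.035, 0],
    [0, -0.035, 0],
    [0, -0.035, 0],
    [0, -0.035, 0],
    [0, -0.035, 0],
    [0, -0.035, 0],
    [0, -0.035, 0],
    [0, -0.035, 0],
    [0, -0.035, 0],
    [0, -0.035, 0],
    [0, -0.035, 0],
    [0, -0.035, 0],
    [0, -0.035, 0],
    [0, -0.035, 0],
    [0, -0.035, 0],
    [0, -0.035, 0],
    [0, -0.035, 0],
    [0, -0.035, 0],
    [0, -0.035, 0],
    [0, -0.035, 0],
  ],
  gripper=[0.6, 0.6, 0.6, 0.6, 0.6, 0.6, 0.6, 0.6, 0.6, 0.6, 0.6, 0.6, 0.6, 0.6, 0.6, 0.6, 0.6, 0.6, 0.6, 0.6],
)

```text
time: 19.38
eef_pos: [456.9, -370.3, 243.4]
ee_rot: [-1.569, 0.001, 0.001]
wrist_force: [1.4, 0.4, -0.9]
opening: 35.2
```

Run:
```python
from h import *
from go import go
im,c=grab("wrist");cv2.imwrite("pics/w11.png",im)
import json;json.dump({k:np.array(v).tolist() for k,v in c.items()},open("c11.json","w"))
crop(im,180,60,400,260,3.5,"w11c.png")
print(proj(c,[[458.5,-326,105]]))
go(458.5,-326,235,0)
```

```text
[[281.33273957 147.28184369]]
t19.4 p[ 457.1 -370.2  244.1] rot[-1.57   0.     0.002] F[ 0.  -0.7  0.8] op35.0 | travel cm [0.15 0.92 4.42] turn [-0.     0.002 -0.   ] rows 1.1 0.0
```

View pics/w11.png

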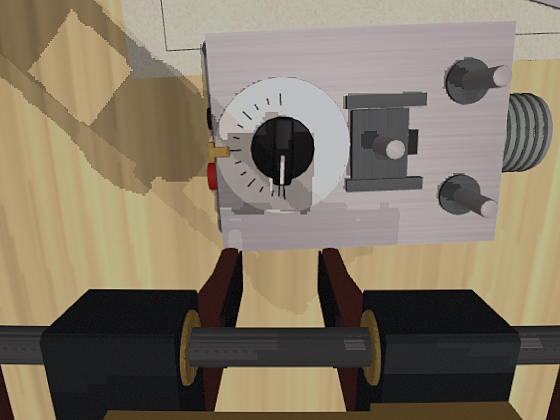

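View pics/w11c.png

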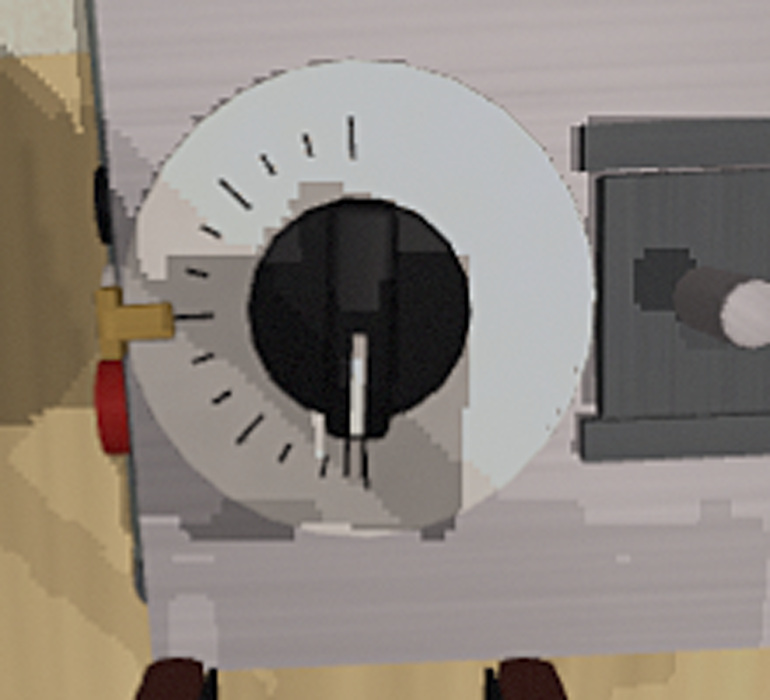

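Run:
```python
from h import *
import json
c=json.load(open("c11.json"));ct=r.calibration("top")
R=np.array(c["R"]);print("cam",(-R.T@np.array(c["t"])).round(1),"axis",R[2].round(2))
W=lambda p:unc(p,3.5,180,60);T=lambda p:unc(p,9,370,215)
print("plate edges z105",onz(c,[W(p) for p in [(133,297),(594,297),(363,60),(363,535)]],105).round(1).tolist())
print("plate top view",onz(ct,[T(p) for p in [(90,280),(485,280),(288,82),(288,478)]],105).round(1).tolist())
for nm,pa,pb in [("skirt L/R",(250,305),(470,305)),("skirt T/B",(360,197),(360,420))]:
  for z in (106,110,115): 
    q=onz(c,[W(pa),W(pb)],z);print(nm,z,np.linalg.norm(q[0]-q[1]).round(1),q.mean(0).round(1))
print("tri whitetip",tri(c,[W((357,432))],ct,[T((402,272))]))
print("tri whitestart",tri(c,[W((359,338))],ct,[T((333,270))]))
C=onz(c,[W((363,297))],105)[0]
for nm,p,z in [("t0",(366,463),105),("t0out",(367,487),105),("t157",(194,316.5),105),("t314",(351,137),105),("clip",(173,320),110),("clipmid",(137,321),110)]:
  X=onz(c,[W(p)],z)[0];print(nm,X.round(1))
```

```text
cam [ 457.1 -298.4  404.7] axis [ 0.   -0.26 -0.96]
plate edges z105 [[408.0, -323.8, 105.0], [512.4, -323.7, 105.0], [459.9, -272.9, 105.0], [460.3, -379.6, 105.0]]
plate top view [[457.2, -272.8, 105.0], [458.5, -379.6, 105.0], [511.7, -327.6, 105.0], [404.7, -325.1, 105.0]]
skirt L/R 106 49.7 [ 459.4 -325.5  106. ]
skirt L/R 110 49.0 [ 459.4 -325.1  110. ]
skirt L/R 115 48.2 [ 459.4 -324.7  115. ]
skirt T/B 106 50.0 [ 459.4 -326.8  106. ]
skirt T/B 110 49.3 [ 459.4 -326.4  110. ]
skirt T/B 115 48.5 [ 459.4 -326.   115. ]
tri whitetip (array([ 458.96029223, -350.90844997,  125.21608017]), np.float64(0.5462925165880134))
tri whitestart (array([ 458.98348913, -329.634588  ,  134.69736799]), np.float64(0.06472476558800866))
t0 [ 460.9 -362.2  105. ]
t0out [ 461.2 -367.9  105. ]
t157 [ 421.7 -328.2  105. ]
t314 [ 457.3 -289.   105. ]
clip [ 417.6 -328.5  110. ]
clipmid [ 409.5 -328.7  110. ]
```

Measured: dial axis (459.6,-326), skirt 50 mm (matches), bar top about z 130. Roller yaw ≈ 0.048, pointer at d≈0.07, and clip at d≈1.565. Approach with the jaw across the bar (yaw -0.025).

Emit:
carry_out(
  travel=[
    [0.2, 0, 3],
    [0.2, 3, 4.4],
    [0.2, 6, 4.4],
    [0.2, 8.4, 4.4],
    [0.2, 8.4, 4.4],
    [0.2, 8.4, 4.4],
    [0.2, 8.4, 4.4],
  ],
  turn=[
    [0, 0.025, 0],
    [0, 0.025, 0],
    [0, 0.025, 0],
    [0, 0.025, 0],
    [0, 0.025, 0],
    [0, 0.025, 0],
    [0, 0.025, 0],
  ],
  gripper=[0.6, 0.6, 0.6, 0.6, 0.6, 0.6, 0.6],
)

```text
time: 20.02
eef_pos: [459.5, -327.3, 162.6]
ee_rot: [-1.572, -0.002, -0.024]
wrist_force: [-0.8, -0.9, 0.2]
opening: 35.2
```

Run:
```python
from h import *
from go import go
im,c=grab("wrist");cv2.imwrite("pics/w12.png",im)
print(proj(c,[[459.6,-326,130]]))
go(459.6,-326,119,-0.025)
```

```text
[[279.01298149 243.9287089 ]]
t20.1 p[ 459.7 -327.7  163.2] rot[-1.573 -0.003 -0.025] F[ 0.3 -0.7  0.8] op35.0 | travel cm [-0.03  4.42  0.18] turn [0.002 0.    0.003] rows 1.1 0.0
```

View pics/w12.png

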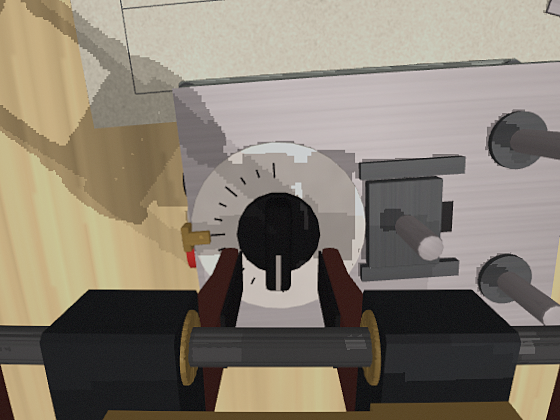

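Bar upright in the image and centred at column 279, so jaws are square to it. Lower to z≈120.

Emit:
carry_out(
  travel=[
    [0, 2, 0.1],
    [0, 3, 0.1],
    [0, 3.6, 0.1],
    [0, 4, 0.1],
    [0, 4.3, 0.1],
    [0, 4.3, 0.1],
    [0, 4.3, 0.1],
  ],
  turn=[
    [0, 0, 0],
    [0, 0, 0],
    [0, 0, 0],
    [0, 0, 0],
    [0, 0, 0],
    [0, 0, 0],
    [0, 0, 0],
  ],
  gripper=[0.6, 0.6, 0.6, 0.6, 0.6, 0.6, 0.6],
)

```text
time: 20.65
eef_pos: [459.1, -326.7, 117.8]
ee_rot: [-1.571, -0.0, -0.025]
wrist_force: [-0.5, 0.4, 0.2]
opening: 35.2
```

No contact. Close and turn in a first part (1.2 rad), then look.

Emit:
carry_out(
  travel=[
    [0, 0, 0],
    [0, 0, 0],
    [0, 0, 0],
    [0, 0, 0],
    [0, 0, 0],
    [0, 0, 0],
  ],
  turn=[
    [0, 0, 0],
    [0, 0, 0],
    [0, 0, 0],
    [0, 0, 0],
    [0, 0, 0],
    [0, 0, 0],
  ],
  gripper=[1, 1, 1, 1, 1, 1],
  grip_force=35,
)

```text
time: 21.15
eef_pos: [458.7, -326.6, 117.7]
ee_rot: [-1.571, 0.0, -0.025]
wrist_force: [-3.0, 0.2, 2.6]
opening: 14.1
```

Emit:
carry_out(
  travel=[
    [0, 0, 0],
    [0, 0, 0],
    [0, 0, 0],
    [0, 0, 0],
    [0, 0, 0],
    [0, 0, 0],
    [0, 0, 0],
    [0, 0, 0],
    [0, 0, 0],
    [0, 0, 0],
    [0, 0, 0],
    [0, 0, 0],
    [0, 0, 0],
    [0, 0, 0],
    [0, 0, 0],
    [0, 0, 0],
  ],
  turn=[
    [0, 0.1, 0],
    [0, 0.2, 0],
    [0, 0.3, 0],
    [0, 0.4, 0],
    [0, 0.5, 0],
    [0, 0.6, 0],
    [0, 0.7, 0],
    [0, 0.8, 0],
    [0, 0.9, 0],
    [0, 1.0, 0],
    [0, 1.1, 0],
    [0, 1.15, 0],
    [0, 1.2, 0],
    [0, 1.2, 0],
    [0, 1.2, 0],
    [0, 1.2, 0],
  ],
  gripper=[1, 1, 1, 1, 1, 1, 1, 1, 1, 1, 1, 1, 1, 1, 1, 1],
)

```text
time: 22.48
eef_pos: [458.5, -326.5, 117.7]
ee_rot: [-1.572, 0.001, -1.224]
wrist_force: [-5.1, 1.4, 4.8]
opening: 13.5
```

Run:
```python
from h import *
from go import go
im,c=grab("wrist");cv2.imwrite("pics/w13.png",im)
go(459.6,-326,119,-1.5)
```

```text
t22.5 p[ 458.4 -326.5  117.7] rot[-1.572e+00  1.000e-03 -1.224e+00] F[-5.4  1.7  3.4] op14.1 | travel cm [-0.01 -0.13  0.13] turn [ 0.001  0.276 -0.   ] rows 0.0 2.2
```

View pics/w13.png

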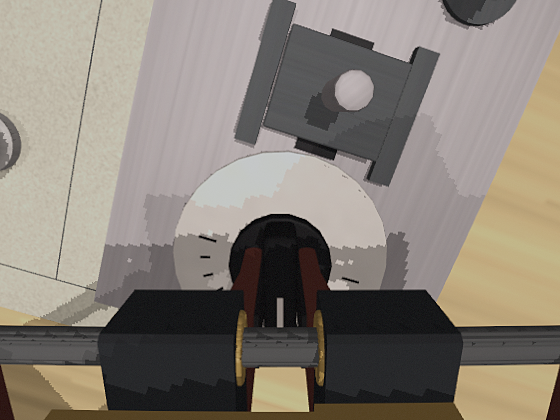

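The knob follows. Turn the remainder (0.29), then release and inspect from above.

Emit:
carry_out(
  travel=[
    [0, 0, 0],
    [0, 0, 0],
    [0, 0, 0],
    [0, 0, 0],
    [0, 0, 0],
    [0, 0, 0],
    [0, 0, 0],
  ],
  turn=[
    [0, 0.1, 0],
    [0, 0.2, 0],
    [0, 0.26, 0],
    [0, 0.29, 0],
    [0, 0.29, 0],
    [0, 0.29, 0],
    [0, 0.29, 0],
  ],
  gripper=[1, 1, 1, 1, 1, 1, 1],
)

```text
time: 23.12
eef_pos: [458.4, -326.4, 117.7]
ee_rot: [-1.572, 0.0, -1.514]
wrist_force: [-4.8, 2.0, 4.7]
opening: 13.7
```

Emit:
carry_out(
  travel=[
    [0, 0, 0],
    [0, 0, 0],
    [0, 0, 0],
    [0, -2, 0],
    [0, -5, 0],
    [0, -8, -4],
    [0, -11, -8],
    [0, -12, -12],
    [0, -12, -12],
    [0, -12, -12],
    [0, -12, -12],
  ],
  turn=[
    [0, 0, 0],
    [0, 0, 0],
    [0, 0, 0],
    [0, 0, 0],
    [0, 0, 0],
    [0, 0, 0],
    [0, 0, 0],
    [0, 0, 0],
    [0, 0, 0],
    [0, 0, 0],
    [0, 0, 0],
  ],
  gripper=[0.6, 0.6, 0.6, 0.6, 0.6, 0.6, 0.6, 0.6, 0.6, 0.6, 0.6],
)

```text
time: 24.03
eef_pos: [339.4, -333.5, 237.3]
ee_rot: [-1.569, -0.001, -1.516]
wrist_force: [0.4, 0.1, -0.3]
opening: 35.0
```

Run:
```python
from h import *
from go import go
im,c=grab("wrist");cv2.imwrite("pics/w14.png",im)
import json;json.dump({k:np.array(v).tolist() for k,v in c.items()},open("c14.json","w"))
print(proj(c,[[459.6,-326,115]]))
go(459.6,-326,119,-1.52)
```

```text
[[278.19973834  41.18073086]]
t24.1 p[ 339.8 -333.2  236.3] rot[-1.571e+00  1.000e-03 -1.515e+00] F[ 0.2 -0.7 -0.9] op35.2 | travel cm [-0.04 11.73 12.  ] turn [-0.     0.005 -0.001] rows 4.0 0.0
```

View pics/w14.png

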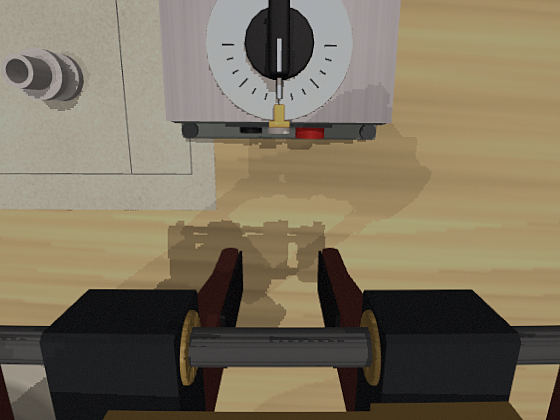

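Run:
```python
from h import *
im=cv2.imread("pics/w14.png");crop(im,205,0,355,130,5,"w14c.png")
t,c=grab("top");crop(t,370,215,435,285,9,"t14c.png")
```

```text
(no output)
```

View pics/w14c.png

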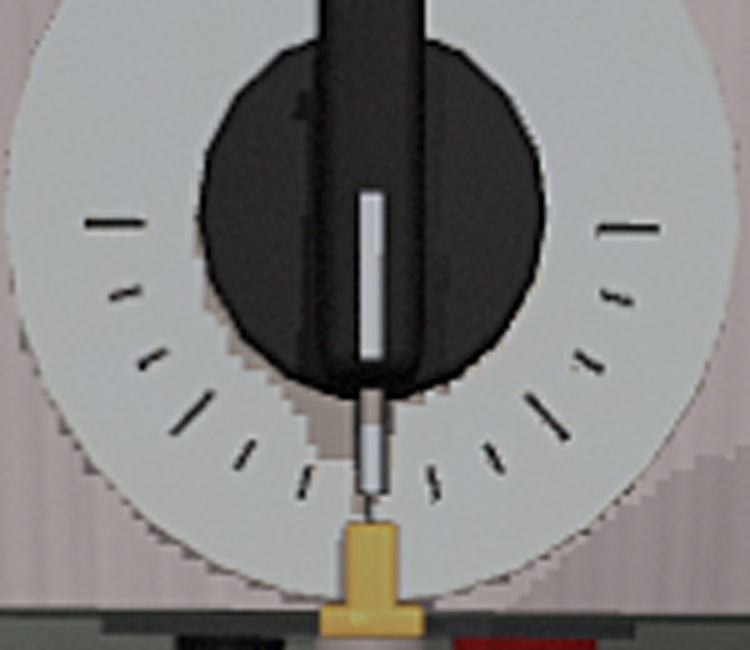

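View pics/t14c.png

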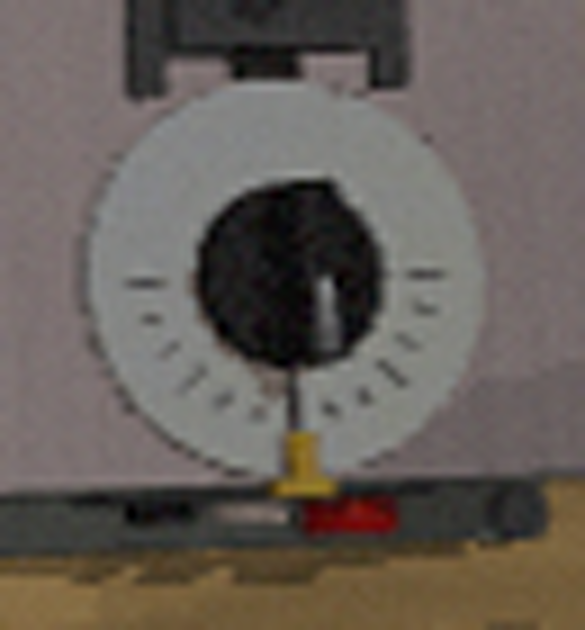

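Close view: pointer line at column 371 and clip centre at 372 in the crop, with the axis at 372. Aligned, and the clip has not moved. Now the bench rolls.

Run:
```python
from h import *
from go import go
t,c=grab("top");cv2.imwrite("pics/t15.png",t);crop(t,195,150,325,315,3.6,"t15c.png")
go(448,-73,150,0)
```

```text
t24.2 p[ 340.  -332.8  235.6] rot[-1.572  0.002 -1.514] F[-0.3 -0.8  0.1] op34.9 | travel cm [-25.3    8.6   12.27] turn [-1.000e-03 -1.514e+00 -3.000e-03] rows 7.1 12.1
```

View pics/t15.png

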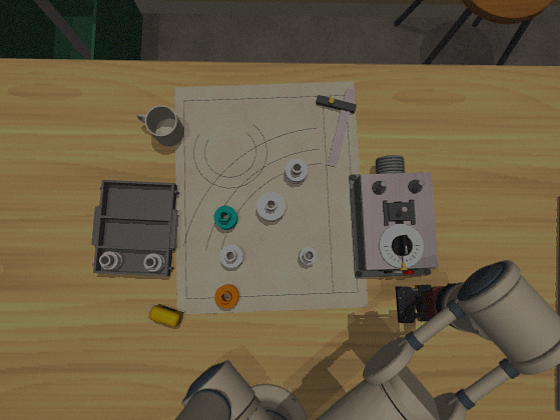

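View pics/t15c.png

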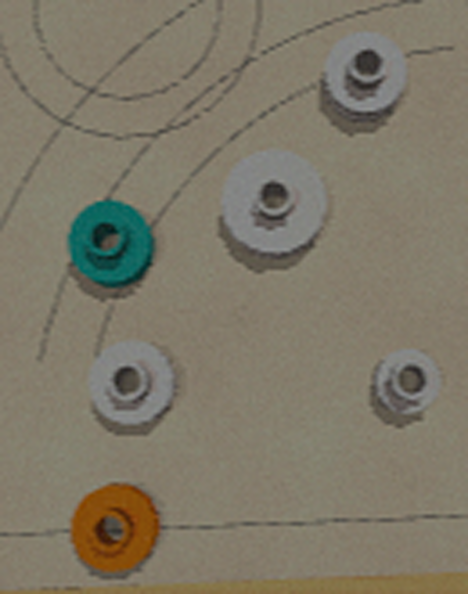

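Small3 was knocked: its bore is now at (309,254.6) instead of (297,249). The others are unchanged.

Run:
```python
from h import *
from go import go
ct=r.calibration("top")
T=lambda p:unc(p,3.6,195,150)
print(onz(ct,[T(p) for p in [(411,377),(127,379),(273,193),(368,62)]],68).round(1).tolist())
X=onz(ct,[T((411,377))],68)[0]
go(X[0],X[1],150,0)
```

```text
[[435.4, -103.7, 68.0], [431.8, 94.0, 68.0], [563.8, -5.9, 68.0], [659.2, -72.5, 68.0]]
t24.2 p[ 340.  -332.8  235.6] rot[-1.572  0.002 -1.514] F[-0.3 -0.8  0.1] op34.9 | travel cm [-22.31   8.6   10.84] turn [-1.000e-03 -1.514e+00 -3.000e-03] rows 6.3 12.1
```

Emit:
carry_out(
  travel=[
    [-22.3, 0, 10.8],
    [-22.3, 0, 10.8],
    [-22.3, 0, 10.8],
    [-22.3, 0, 10.8],
    [-22.3, 0, 10.8],
    [-22.3, 0, 10.8],
    [-22.3, 4, 10.8],
    [-22.3, 6, 10.8],
    [-22.3, 8.6, 10.8],
    [-22.3, 8.6, 10.8],
    [-22.3, 8.6, 10.8],
    [-22.3, 8.6, 10.8],
    [-22.3, 8.6, 10.8],
    [-22.3, 8.6, 10.8],
    [-22.3, 8.6, 10.8],
    [-22.3, 8.6, 10.8],
  ],
  turn=[
    [0, -1.514, 0],
    [0, -1.514, 0],
    [0, -1.514, 0],
    [0, -1.514, 0],
    [0, -1.514, 0],
    [0, -1.514, 0],
    [0, -1.514, 0],
    [0, -1.514, 0],
    [0, -1.514, 0],
    [0, -1.514, 0],
    [0, -1.514, 0],
    [0, -1.514, 0],
    [0, -1.514, 0],
    [0, -1.514, 0],
    [0, -1.514, 0],
    [0, -1.514, 0],
  ],
  gripper=[0.4, 0.4, 0.4, 0.4, 0.4, 0.4, 0.4, 0.4, 0.4, 0.4, 0.4, 0.4, 0.4, 0.4, 0.4, 0.4],
  grip_force=25,
)

```text
time: 25.52
eef_pos: [434.7, -104.3, 151.0]
ee_rot: [-1.571, 0.001, -0.003]
wrist_force: [0.2, -0.6, 0.5]
opening: 52.6
```

Run:
```python
from h import *
from go import go
im,c=grab("wrist");cv2.imwrite("pics/w16.png",im)
print(proj(c,[[435.4,-104,68]]))
go(435.4,-104,46,0)
```

```text
[[280.17691616 219.93652896]]
t25.6 p[ 434.7 -104.4  151.2] rot[-1.571  0.    -0.003] F[ 0.2  0.2 -0.1] op52.9 | travel cm [ 0.07 10.52  0.04] turn [-0.    -0.003 -0.   ] rows 2.5 0.0
```

View pics/w16.png

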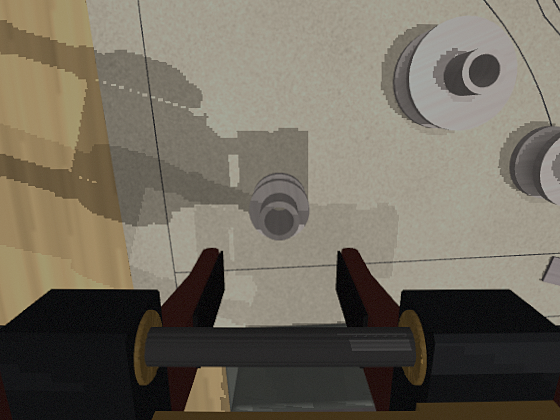

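Hub at (279,221), as predicted. Descend, grip, lift.

Emit:
carry_out(
  travel=[
    [0, 3.5, 0],
    [0, 7, 0],
    [0, 9, 0],
    [0, 10, 0],
    [0, 10.5, 0],
    [0, 10.6, 0],
    [0, 10.6, 0],
    [0, 10.6, 0],
    [0, 10.6, 0],
  ],
  turn=[
    [0, 0, 0],
    [0, 0, 0],
    [0, 0, 0],
    [0, 0, 0],
    [0, 0, 0],
    [0, 0, 0],
    [0, 0, 0],
    [0, 0, 0],
    [0, 0, 0],
  ],
  gripper=[0.4, 0.4, 0.4, 0.4, 0.4, 0.4, 0.4, 0.4, 0.4],
)

```text
time: 26.32
eef_pos: [435.5, -104.9, 47.0]
ee_rot: [-1.572, -0.003, -0.001]
wrist_force: [0.1, 0.2, 0.1]
opening: 52.7
```

Emit:
carry_out(
  travel=[
    [0, 0, 0],
    [0, 0, 0],
    [0, 0, 0],
    [0, 0, 0],
    [0, 0, 0],
    [0, 0, 0],
  ],
  turn=[
    [0, 0, 0],
    [0, 0, 0],
    [0, 0, 0],
    [0, 0, 0],
    [0, 0, 0],
    [0, 0, 0],
  ],
  gripper=[1, 1, 1, 1, 1, 1],
)

```text
time: 26.82
eef_pos: [434.6, -104.6, 45.4]
ee_rot: [-1.571, 0.0, -0.001]
wrist_force: [-1.0, 0.4, 1.0]
opening: 26.7
```

Emit:
carry_out(
  travel=[
    [0, -1, 0],
    [0, -4, 0],
    [0, -8, 0],
    [0, -12, 0],
    [0, -13, 0],
    [0, -13, 0],
    [0, -13, 0],
  ],
  turn=[
    [0, 0, 0],
    [0, 0, 0],
    [0, 0, 0],
    [0, 0, 0],
    [0, 0, 0],
    [0, 0, 0],
    [0, 0, 0],
  ],
  gripper=[1, 1, 1, 1, 1, 1, 1],
)

```text
time: 27.4
eef_pos: [434.6, -104.6, 175.0]
ee_rot: [-1.571, -0.0, -0.001]
wrist_force: [0.3, 0.2, -3.0]
opening: 26.4
```

```bash
python3 go.py 414.5 346 175 -0.035
```

```text
t27.4 p[ 434.6 -104.6  175. ] rot[-1.571e+00 -0.000e+00 -1.000e-03] F[ 0.3  0.2 -3. ] op26.4 | travel cm [-2.05 -0.   45.05] turn [0.    0.034 0.   ] rows 10.8 0.3
```

Emit:
carry_out(
  travel=[
    [-0.1, 0, 2],
    [-0.3, 0, 6],
    [-2.05, 0, 45],
    [-2.05, 0, 45],
    [-2.05, 0, 45],
    [-2.05, 0, 45],
    [-2.05, 0, 45],
    [-2.05, 0, 45],
    [-2.05, 0, 45],
    [-2.05, 0, 45],
    [-2.05, 0, 45],
    [-2.05, 0, 45],
    [-2.05, 0, 45],
    [-2.05, 0, 45],
    [-2.05, 0, 45],
    [-2.05, 0, 45],
  ],
  turn=[
    [0, 0, 0],
    [0, 0, 0],
    [0, 0.034, 0],
    [0, 0.034, 0],
    [0, 0.034, 0],
    [0, 0.034, 0],
    [0, 0.034, 0],
    [0, 0.034, 0],
    [0, 0.034, 0],
    [0, 0.034, 0],
    [0, 0.034, 0],
    [0, 0.034, 0],
    [0, 0.034, 0],
    [0, 0.034, 0],
    [0, 0.034, 0],
    [0, 0.034, 0],
  ],
  gripper=[1, 1, 1, 1, 1, 1, 1, 1, 1, 1, 1, 1, 1, 1, 1, 1],
)

```text
time: 28.73
eef_pos: [414.7, 343.8, 174.6]
ee_rot: [-1.572, 0.001, -0.037]
wrist_force: [0.5, -0.2, -2.5]
opening: 26.4
```

Run:
```python
from h import *
from go import go
im,c=grab("wrist");cv2.imwrite("pics/w17.png",im)
go(414.5,346,60,-0.035)
```

```text
t28.8 p[414.9 343.9 175.1] rot[-1.571  0.    -0.037] F[ 0.2  0.1 -1.6] op26.8 | travel cm [-0.04 11.51  0.21] turn [ 0.001 -0.002 -0.   ] rows 2.8 0.0
```

View pics/w17.png

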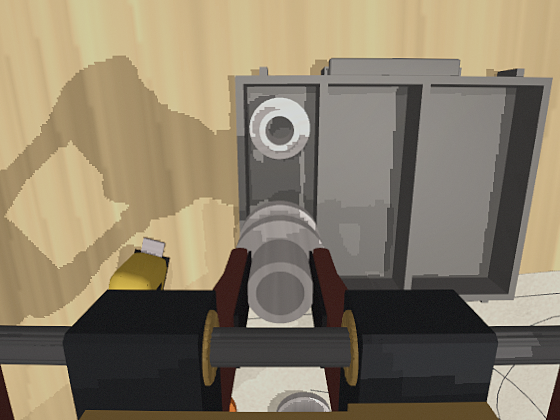

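Emit:
carry_out(
  travel=[
    [0, 3.5, 0.2],
    [0, 7, 0.2],
    [0, 9, 0.2],
    [0, 10.5, 0.2],
    [0, 11.3, 0.2],
    [0, 11.7, 0.2],
    [0, 11.7, 0.2],
    [0, 11.7, 0.2],
    [0, 11.7, 0.2],
  ],
  turn=[
    [0, 0, 0],
    [0, 0, 0],
    [0, 0, 0],
    [0, 0, 0],
    [0, 0, 0],
    [0, 0, 0],
    [0, 0, 0],
    [0, 0, 0],
    [0, 0, 0],
  ],
  gripper=[1, 1, 1, 1, 1, 1, 1, 1, 1],
)

```text
time: 29.53
eef_pos: [415.4, 347.8, 60.1]
ee_rot: [-1.569, -0.002, -0.035]
wrist_force: [-0.0, 0.0, -1.8]
opening: 27.2
```

Emit:
carry_out(
  travel=[
    [0, 0.2, 0],
    [0, 0.4, 0],
    [0, 0.5, 0],
    [0, 0.6, 0],
    [0, 0.65, 0],
    [0, 0.7, 0],
    [0, 0.7, 0],
    [0, 0.7, 0],
  ],
  turn=[
    [0, 0, 0],
    [0, 0, 0],
    [0, 0, 0],
    [0, 0, 0],
    [0, 0, 0],
    [0, 0, 0],
    [0, 0, 0],
    [0, 0, 0],
  ],
  gripper=[1, 1, 1, 1, 1, 1, 1, 1],
)

```text
time: 30.2
eef_pos: [414.6, 347.4, 51.3]
ee_rot: [-1.571, 0.0, -0.035]
wrist_force: [0.0, -0.5, -2.9]
opening: 26.3
```

Emit:
carry_out(
  travel=[
    [0, 0.1, 0],
    [0, 0.15, 0],
    [0, 0.2, 0],
    [0, 0.25, 0],
    [0, 0.25, 0],
  ],
  turn=[
    [0, 0, 0],
    [0, 0, 0],
    [0, 0, 0],
    [0, 0, 0],
    [0, 0, 0],
  ],
  gripper=[1, 1, 1, 1, 1],
)

```text
time: 30.62
eef_pos: [414.7, 347.7, 50.3]
ee_rot: [-1.57, -0.001, -0.035]
wrist_force: [-3.0, -1.0, 4.9]
opening: 26.5
```

Contact at z=50.3, as expected. Release and rise.

Emit:
carry_out(
  travel=[
    [0, 0, 0],
    [0, 0, 0],
    [0, 0, 0],
    [0, 0, 0],
    [0, -2, 0],
    [0, -6, 0],
    [0, -10, 0],
    [0, -13, 0],
    [0, -13, 0],
    [0, -13, 0],
  ],
  turn=[
    [0, 0, 0],
    [0, 0, 0],
    [0, 0, 0],
    [0, 0, 0],
    [0, 0, 0],
    [0, 0, 0],
    [0, 0, 0],
    [0, 0, 0],
    [0, 0, 0],
    [0, 0, 0],
  ],
  gripper=[0.4, 0.4, 0.4, 0.4, 0.4, 0.4, 0.4, 0.4, 0.4, 0.4],
)

```text
time: 31.45
eef_pos: [415.5, 348.1, 181.3]
ee_rot: [-1.568, -0.004, -0.035]
wrist_force: [0.9, -0.1, -0.5]
opening: 52.5
```

Run:
```python
from h import *
from go import go
im,c=grab("wrist");cv2.imwrite("pics/w18.png",im)
t,c=grab("top");cv2.imwrite("pics/t18.png",t)
go(431.5,94,150,0)
```

```text
t31.6 p[414.3 347.2 177.4] rot[-1.572e+00  1.000e-03 -3.500e-02] F[ 0.   0.2 -0.4] op52.8 | travel cm [  2.61   2.77 -25.24] turn [ 0.001 -0.035 -0.001] rows 6.1 0.3
```

View pics/w18.png

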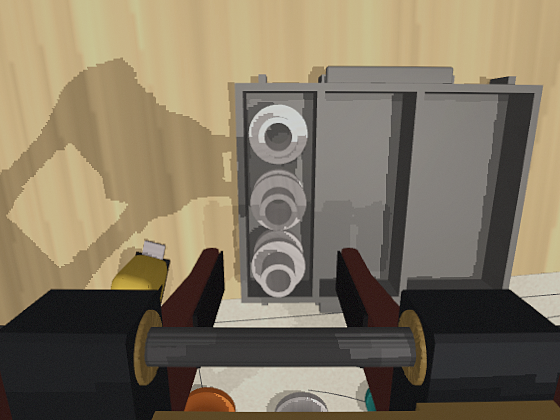

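View pics/t18.png

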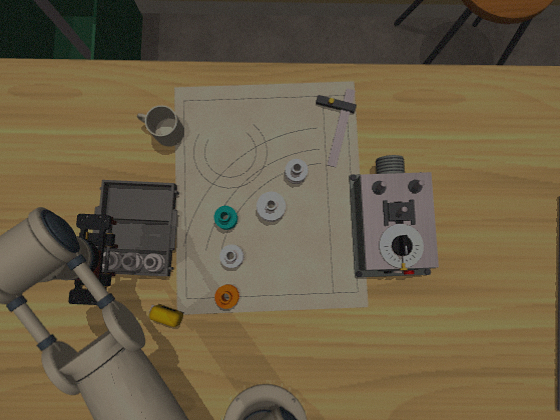

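Three small rolls stand upright in their compartment at (277,135), (278,205) and (278,275). Medium B is unmoved at (231,256).

Emit:
carry_out(
  travel=[
    [2.6, 0, -25.2],
    [2.6, 0, -25.2],
    [2.6, 0, -25.2],
    [2.6, 0, -25.2],
    [2.6, 2.6, -25.2],
    [2.6, 2.6, -25.2],
    [2.6, 2.6, -25.2],
    [2.6, 2.6, -25.2],
    [2.6, 2.6, -25.2],
    [2.6, 2.6, -25.2],
  ],
  turn=[
    [0, -0.035, 0],
    [0, -0.035, 0],
    [0, -0.035, 0],
    [0, -0.035, 0],
    [0, -0.035, 0],
    [0, -0.035, 0],
    [0, -0.035, 0],
    [0, -0.035, 0],
    [0, -0.035, 0],
    [0, -0.035, 0],
  ],
  gripper=[0.4, 0.4, 0.4, 0.4, 0.4, 0.4, 0.4, 0.4, 0.4, 0.4],
)

```text
time: 32.38
eef_pos: [431.6, 95.8, 152.5]
ee_rot: [-1.57, 0.001, 0.001]
wrist_force: [0.4, 0.1, -0.6]
opening: 52.4
```

Run:
```python
from h import *
from go import go
im,c=grab("wrist");cv2.imwrite("pics/w19.png",im)
print(proj(c,[[431.5,93.5,68]]))
go(431.5,93.5,46,0)
```

```text
[[279.14038959 223.10211136]]
t32.4 p[431.7  96.1 152.8] rot[-1.57   0.     0.002] F[-0.6 -0.2  0.1] op52.4 | travel cm [-0.02 10.68 -0.26] turn [-0.     0.002 -0.   ] rows 2.6 0.0
```

View pics/w19.png

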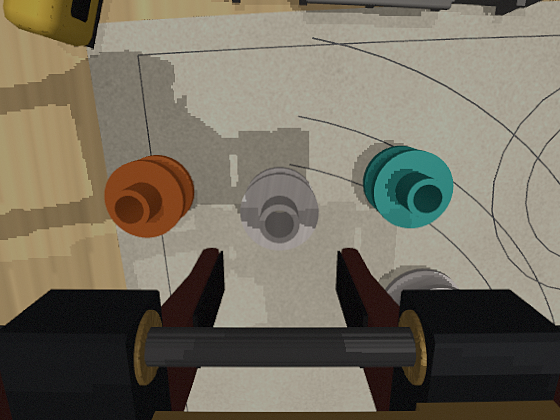

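Emit:
carry_out(
  travel=[
    [0, 3.5, -0.2],
    [0, 7, -0.2],
    [0, 9, -0.2],
    [0, 10, -0.2],
    [0, 10.6, -0.2],
    [0, 10.8, -0.2],
    [0, 10.8, -0.2],
    [0, 10.8, -0.2],
    [0, 10.8, -0.2],
  ],
  turn=[
    [0, 0, 0],
    [0, 0, 0],
    [0, 0, 0],
    [0, 0, 0],
    [0, 0, 0],
    [0, 0, 0],
    [0, 0, 0],
    [0, 0, 0],
    [0, 0, 0],
  ],
  gripper=[0.4, 0.4, 0.4, 0.4, 0.4, 0.4, 0.4, 0.4, 0.4],
)

```text
time: 33.18
eef_pos: [432.7, 93.0, 46.5]
ee_rot: [-1.57, -0.003, 0.0]
wrist_force: [-0.0, 0.4, 0.4]
opening: 52.8
```

Emit:
carry_out(
  travel=[
    [0, 0, 0],
    [0, 0, 0],
    [0, 0, 0],
    [0, 0, 0],
    [0, 0, 0],
    [0, 0, 0],
  ],
  turn=[
    [0, 0, 0],
    [0, 0, 0],
    [0, 0, 0],
    [0, 0, 0],
    [0, 0, 0],
    [0, 0, 0],
  ],
  gripper=[1, 1, 1, 1, 1, 1],
  grip_force=30,
)

```text
time: 33.68
eef_pos: [431.6, 92.7, 45.0]
ee_rot: [-1.571, 0.0, -0.0]
wrist_force: [-1.4, 0.4, 0.2]
opening: 27.2
```

Emit:
carry_out(
  travel=[
    [0, -1, 0],
    [0, -4, 0],
    [0, -8, 0],
    [0, -12, 0],
    [0, -13, 0],
    [0, -13, 0],
    [0, -13, 0],
  ],
  turn=[
    [0, 0, 0],
    [0, 0, 0],
    [0, 0, 0],
    [0, 0, 0],
    [0, 0, 0],
    [0, 0, 0],
    [0, 0, 0],
  ],
  gripper=[1, 1, 1, 1, 1, 1, 1],
)

```text
time: 34.27
eef_pos: [431.7, 92.7, 174.0]
ee_rot: [-1.571, 0.001, -0.0]
wrist_force: [-0.2, 0.0, -3.0]
opening: 27.0
```

```bash
python3 go.py 487.5 385 175 -0.035
```

```text
t34.3 p[431.7  92.7 174. ] rot[-1.571e+00  1.000e-03 -0.000e+00] F[-0.2  0.  -3. ] op27.0 | travel cm [ 5.58 -0.11 29.23] turn [ 0.     0.035 -0.001] rows 7.1 0.3
```

Emit:
carry_out(
  travel=[
    [0.4, 0, 2],
    [1.1, 0, 6],
    [5.6, 0, 29.1],
    [5.6, 0, 29.1],
    [5.6, 0, 29.1],
    [5.6, 0, 29.1],
    [5.6, 0, 29.1],
    [5.6, 0, 29.1],
    [5.6, 0, 29.1],
    [5.6, 0, 29.1],
    [5.6, 0, 29.1],
    [5.6, 0, 29.1],
  ],
  turn=[
    [0, 0, 0],
    [0, 0, 0],
    [0, 0.035, 0],
    [0, 0.035, 0],
    [0, 0.035, 0],
    [0, 0.035, 0],
    [0, 0.035, 0],
    [0, 0.035, 0],
    [0, 0.035, 0],
    [0, 0.035, 0],
    [0, 0.035, 0],
    [0, 0.035, 0],
  ],
  gripper=[1, 1, 1, 1, 1, 1, 1, 1, 1, 1, 1, 1],
)

```text
time: 35.27
eef_pos: [487.4, 382.3, 173.3]
ee_rot: [-1.573, 0.002, -0.036]
wrist_force: [0.1, 0.2, -2.9]
opening: 27.4
```

```bash
cat > ov.py <<'E'
from h import *
from go import go
def ov(name):
    im,c=grab("wrist")
    def tp(x,y,z,C=(501,343.5),a=-0.035): return [C[0]+x*np.cos(a)-y*np.sin(a),C[1]+x*np.sin(a)+y*np.cos(a),z]
    for a,b in [(-115,-57),(-51,21),(27,115)]:
        P=proj(c,[tp(x,y,40) for x,y in [(a,-88),(b,-88),(b,88),(a,88)]])
        cv2.polylines(im,[P.round().astype(int).reshape(-1,1,2)],True,(0,255,0),1)
    cv2.imwrite("pics/"+name,im)
E
python3 - <<'E'
from ov import *
ov("w20.png"); go(487.3,384,60,-0.035)
E
```

```text
t35.3 p[487.6 382.3 174.1] rot[-1.572e+00  1.000e-03 -3.600e-02] F[-0.  -0.3 -2.6] op27.3 | travel cm [-0.03 11.41  0.18] turn [ 0.001 -0.001 -0.001] rows 2.7 0.0
```

View pics/w20.png

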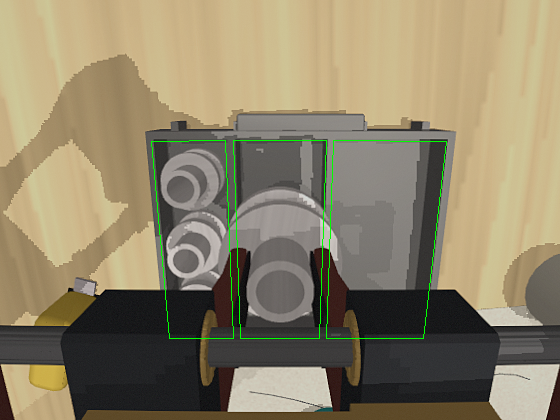

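Compartment overlay fits the tote. Lower.

Emit:
carry_out(
  travel=[
    [0, 3.5, 0.1],
    [0, 7, 0.1],
    [0, 9, 0.1],
    [0, 10.5, 0.1],
    [0, 11.3, 0.1],
    [0, 11.6, 0.1],
    [0, 11.6, 0.1],
    [0, 11.6, 0.1],
    [0, 11.6, 0.1],
  ],
  turn=[
    [0, 0, 0],
    [0, 0, 0],
    [0, 0, 0],
    [0, 0, 0],
    [0, 0, 0],
    [0, 0, 0],
    [0, 0, 0],
    [0, 0, 0],
    [0, 0, 0],
  ],
  gripper=[1, 1, 1, 1, 1, 1, 1, 1, 1],
)

```text
time: 36.07
eef_pos: [488.6, 385.1, 60.9]
ee_rot: [-1.569, -0.002, -0.035]
wrist_force: [0.8, 0.3, -3.0]
opening: 27.3
```

Emit:
carry_out(
  travel=[
    [0, 0.2, 0],
    [0, 0.4, 0],
    [0, 0.5, 0],
    [0, 0.6, 0],
    [0, 0.65, 0],
    [0, 0.7, 0],
    [0, 0.7, 0],
    [0, 0.7, 0],
  ],
  turn=[
    [0, 0, 0],
    [0, 0, 0],
    [0, 0, 0],
    [0, 0, 0],
    [0, 0, 0],
    [0, 0, 0],
    [0, 0, 0],
    [0, 0, 0],
  ],
  gripper=[1, 1, 1, 1, 1, 1, 1, 1],
)

```text
time: 36.73
eef_pos: [487.8, 384.7, 51.8]
ee_rot: [-1.571, 0.0, -0.035]
wrist_force: [0.2, -0.1, -4.1]
opening: 27.6
```

Emit:
carry_out(
  travel=[
    [0, 0.1, 0],
    [0, 0.2, 0],
    [0, 0.25, 0],
    [0, 0.3, 0],
    [0, 0.3, 0],
  ],
  turn=[
    [0, 0, 0],
    [0, 0, 0],
    [0, 0, 0],
    [0, 0, 0],
    [0, 0, 0],
  ],
  gripper=[1, 1, 1, 1, 1],
)

```text
time: 37.15
eef_pos: [488.0, 385.2, 50.1]
ee_rot: [-1.569, -0.001, -0.035]
wrist_force: [-1.3, 1.9, 3.1]
opening: 27.5
```

Contact (force from -4 to +3). Release and rise.

Emit:
carry_out(
  travel=[
    [0, 0, 0],
    [0, 0, 0],
    [0, 0, 0],
    [0, 0, 0],
    [0, -2, 0],
    [0, -6, 0],
    [0, -10, 0],
    [0, -13, 0],
    [0, -13, 0],
    [0, -13, 0],
  ],
  turn=[
    [0, 0, 0],
    [0, 0, 0],
    [0, 0, 0],
    [0, 0, 0],
    [0, 0, 0],
    [0, 0, 0],
    [0, 0, 0],
    [0, 0, 0],
    [0, 0, 0],
    [0, 0, 0],
  ],
  gripper=[0.4, 0.4, 0.4, 0.4, 0.4, 0.4, 0.4, 0.4, 0.4, 0.4],
)

```text
time: 37.98
eef_pos: [488.8, 385.3, 181.8]
ee_rot: [-1.568, -0.004, -0.035]
wrist_force: [-0.7, 0.5, -0.3]
opening: 52.7
```

Run:
```python
from h import *
from go import go
im,c=grab("wrist");cv2.imwrite("pics/w21.png",im)
t,c=grab("top");crop(t,195,90,345,315,2.6,"t21c.png")
go(659.2,-73,150,0)
```

```text
t38.1 p[487.5 384.4 177.3] rot[-1.572  0.002 -0.035] F[ 0.7 -0.1 -0.8] op52.5 | travel cm [ 18.77   2.76 -45.1 ] turn [ 0.001 -0.035 -0.002] rows 11.7 0.3
```

View pics/w21.png

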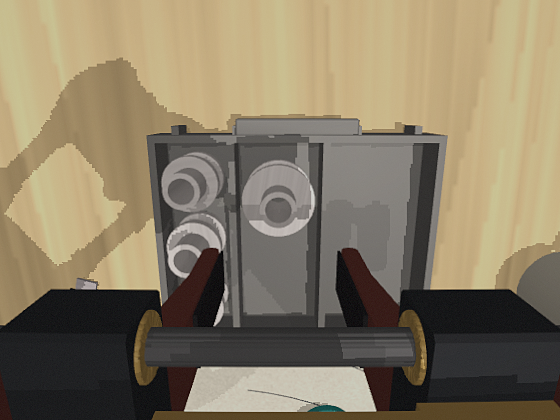

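View pics/t21c.png

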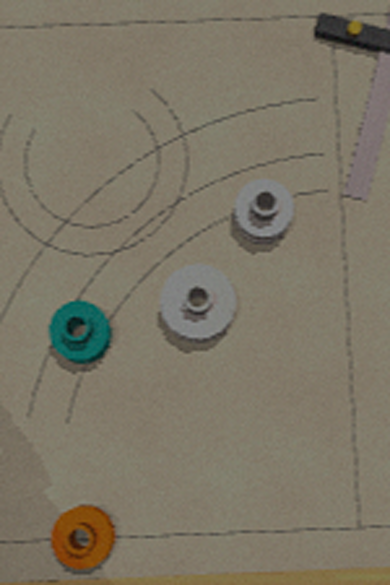

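Medium B upright at (278,205) in its compartment; the far medium on the bench is unmoved. Fetch it.

Emit:
carry_out(
  travel=[
    [18.8, 0, -45.1],
    [18.8, 0, -45.1],
    [18.8, 0, -45.1],
    [18.8, 0, -45.1],
    [18.8, 0, -45.1],
    [18.8, 0, -45.1],
    [18.8, 0, -45.1],
    [18.8, 2.6, -45.1],
    [18.8, 2.6, -45.1],
    [18.8, 2.6, -45.1],
    [18.8, 2.6, -45.1],
    [18.8, 2.6, -45.1],
    [18.8, 2.6, -45.1],
    [18.8, 2.6, -45.1],
    [18.8, 2.6, -45.1],
  ],
  turn=[
    [0, -0.035, 0],
    [0, -0.035, 0],
    [0, -0.035, 0],
    [0, -0.035, 0],
    [0, -0.035, 0],
    [0, -0.035, 0],
    [0, -0.035, 0],
    [0, -0.035, 0],
    [0, -0.035, 0],
    [0, -0.035, 0],
    [0, -0.035, 0],
    [0, -0.035, 0],
    [0, -0.035, 0],
    [0, -0.035, 0],
    [0, -0.035, 0],
  ],
  gripper=[0.4, 0.4, 0.4, 0.4, 0.4, 0.4, 0.4, 0.4, 0.4, 0.4, 0.4, 0.4, 0.4, 0.4, 0.4],
)

```text
time: 39.33
eef_pos: [659.1, -72.0, 150.8]
ee_rot: [-1.57, 0.003, -0.0]
wrist_force: [-0.6, -0.1, -1.1]
opening: 52.9
```

Run:
```python
from h import *
from go import go
im,c=grab("wrist");cv2.imwrite("pics/w22.png",im)
print(proj(c,[[659.2,-73,68]]))
go(659.2,-73,46,0)
```

```text
[[279.69361357 221.98758378]]
t39.4 p[659.3 -71.4 151.7] rot[-1.57e+00  2.00e-03  1.00e-03] F[-0.4 -0.1  0.6] op52.7 | travel cm [ 1.000e-02  1.057e+01 -1.700e-01] turn [-0.001  0.001 -0.002] rows 2.5 0.0
```

View pics/w22.png

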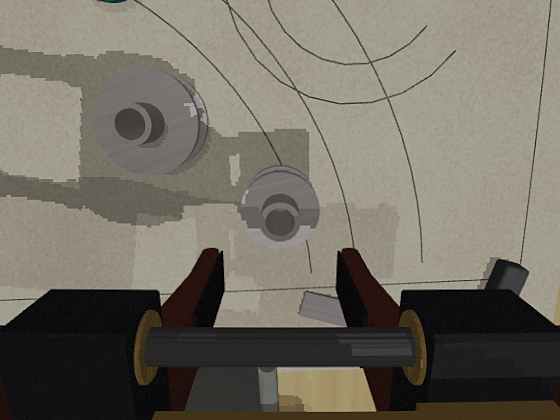

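Emit:
carry_out(
  travel=[
    [0, 3.5, -0.1],
    [0, 7, -0.1],
    [0, 9, -0.1],
    [0, 10, -0.1],
    [0, 10.5, -0.1],
    [0, 10.7, -0.1],
    [0, 10.7, -0.1],
    [0, 10.7, -0.1],
    [0, 10.7, -0.1],
  ],
  turn=[
    [0, 0, 0],
    [0, 0, 0],
    [0, 0, 0],
    [0, 0, 0],
    [0, 0, 0],
    [0, 0, 0],
    [0, 0, 0],
    [0, 0, 0],
    [0, 0, 0],
  ],
  gripper=[0.4, 0.4, 0.4, 0.4, 0.4, 0.4, 0.4, 0.4, 0.4],
)

```text
time: 40.13
eef_pos: [660.9, -73.6, 48.1]
ee_rot: [-1.571, -0.003, 0.0]
wrist_force: [0.6, -0.1, 0.7]
opening: 53.0
```

Emit:
carry_out(
  travel=[
    [0, 0, 0],
    [0, 0, 0],
    [0, 0, 0],
    [0, 0, 0],
    [0, 0, 0],
    [0, 0, 0],
  ],
  turn=[
    [0, 0, 0],
    [0, 0, 0],
    [0, 0, 0],
    [0, 0, 0],
    [0, 0, 0],
    [0, 0, 0],
  ],
  gripper=[1, 1, 1, 1, 1, 1],
)

```text
time: 40.63
eef_pos: [659.7, -73.7, 46.0]
ee_rot: [-1.571, 0.0, -0.0]
wrist_force: [-1.4, -1.3, 1.6]
opening: 27.1
```

Emit:
carry_out(
  travel=[
    [0, -1, 0],
    [0, -4, 0],
    [0, -8, 0],
    [0, -12, 0],
    [0, -13, 0],
    [0, -13, 0],
    [0, -13, 0],
  ],
  turn=[
    [0, 0, 0],
    [0, 0, 0],
    [0, 0, 0],
    [0, 0, 0],
    [0, 0, 0],
    [0, 0, 0],
    [0, 0, 0],
  ],
  gripper=[1, 1, 1, 1, 1, 1, 1],
)

```text
time: 41.22
eef_pos: [660.0, -73.6, 175.4]
ee_rot: [-1.571, -0.0, 0.0]
wrist_force: [-0.5, 0.8, -4.1]
opening: 27.4
```

```bash
python3 go.py 485 303 175 -0.035
```

```text
t41.2 p[660.  -73.6 175.4] rot[-1.571 -0.     0.   ] F[-0.5  0.8 -4.1] op27.4 | travel cm [-17.5    0.04  37.66] turn [0.    0.035 0.   ] rows 10.0 0.3
```

Emit:
carry_out(
  travel=[
    [-0.9, 0, 2],
    [-2.6, 0, 6],
    [-17.5, 0, 37.7],
    [-17.5, 0, 37.7],
    [-17.5, 0, 37.7],
    [-17.5, 0, 37.7],
    [-17.5, 0, 37.7],
    [-17.5, 0, 37.7],
    [-17.5, 0, 37.7],
    [-17.5, 0, 37.7],
    [-17.5, 0, 37.7],
    [-17.5, 0, 37.7],
    [-17.5, 0, 37.7],
    [-17.5, 0, 37.7],
    [-17.5, 0, 37.7],
  ],
  turn=[
    [0, 0, 0],
    [0, 0, 0],
    [0, 0.035, 0],
    [0, 0.035, 0],
    [0, 0.035, 0],
    [0, 0.035, 0],
    [0, 0.035, 0],
    [0, 0.035, 0],
    [0, 0.035, 0],
    [0, 0.035, 0],
    [0, 0.035, 0],
    [0, 0.035, 0],
    [0, 0.035, 0],
    [0, 0.035, 0],
    [0, 0.035, 0],
  ],
  gripper=[1, 1, 1, 1, 1, 1, 1, 1, 1, 1, 1, 1, 1, 1, 1],
)

```text
time: 42.47
eef_pos: [485.1, 302.0, 174.3]
ee_rot: [-1.573, 0.002, -0.037]
wrist_force: [-0.0, 0.0, -2.3]
opening: 27.3
```

Run:
```python
from ov import *
ov("w23.png"); go(485,303,60,-0.035)
```

```text
t42.5 p[485.3 302.  174.8] rot[-1.572e+00  1.000e-03 -3.700e-02] F[ 0.4 -0.6 -3.5] op27.5 | travel cm [-0.02 11.48  0.11] turn [ 0.001 -0.002 -0.001] rows 2.8 0.0
```

View pics/w23.png

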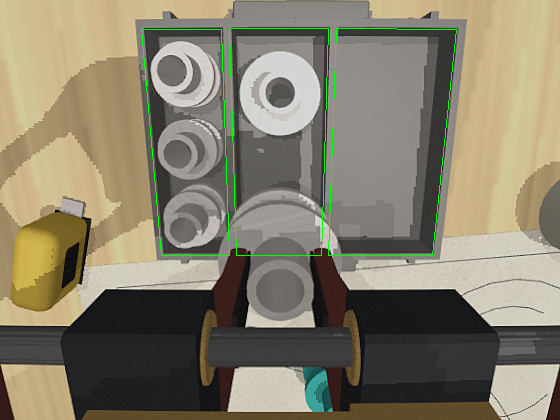

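Emit:
carry_out(
  travel=[
    [0, 3.5, 0],
    [0, 7, 0],
    [0, 9, 0],
    [0, 10.5, 0],
    [0, 11.3, 0],
    [0, 11.6, 0],
    [0, 11.6, 0],
    [0, 11.6, 0],
    [0, 11.6, 0],
  ],
  turn=[
    [0, 0, 0],
    [0, 0, 0],
    [0, 0, 0],
    [0, 0, 0],
    [0, 0, 0],
    [0, 0, 0],
    [0, 0, 0],
    [0, 0, 0],
    [0, 0, 0],
  ],
  gripper=[1, 1, 1, 1, 1, 1, 1, 1, 1],
)

```text
time: 43.27
eef_pos: [485.9, 303.7, 61.7]
ee_rot: [-1.569, -0.002, -0.035]
wrist_force: [0.1, -0.4, -3.1]
opening: 27.5
```

Emit:
carry_out(
  travel=[
    [0, 0.2, 0],
    [0, 0.4, 0],
    [0, 0.5, 0],
    [0, 0.6, 0],
    [0, 0.65, 0],
    [0, 0.7, 0],
    [0, 0.7, 0],
    [0, 0.7, 0],
  ],
  turn=[
    [0, 0, 0],
    [0, 0, 0],
    [0, 0, 0],
    [0, 0, 0],
    [0, 0, 0],
    [0, 0, 0],
    [0, 0, 0],
    [0, 0, 0],
  ],
  gripper=[1, 1, 1, 1, 1, 1, 1, 1],
)

```text
time: 43.93
eef_pos: [484.9, 303.4, 52.8]
ee_rot: [-1.571, 0.0, -0.035]
wrist_force: [0.4, 0.5, -3.3]
opening: 27.5
```

Emit:
carry_out(
  travel=[
    [0, 0.1, 0],
    [0, 0.2, 0],
    [0, 0.25, 0],
    [0, 0.3, 0],
    [0, 0.3, 0],
  ],
  turn=[
    [0, 0, 0],
    [0, 0, 0],
    [0, 0, 0],
    [0, 0, 0],
    [0, 0, 0],
  ],
  gripper=[1, 1, 1, 1, 1],
)

```text
time: 44.35
eef_pos: [485.0, 303.6, 50.9]
ee_rot: [-1.57, -0.001, -0.035]
wrist_force: [-3.6, -1.2, 4.1]
opening: 27.8
```

Contact at 50.9. Release and rise.

Emit:
carry_out(
  travel=[
    [0, 0, 0],
    [0, 0, 0],
    [0, 0, 0],
    [0, 0, 0],
    [0, -2, 0],
    [0, -6, 0],
    [0, -10, 0],
    [0, -13, 0],
    [0, -13, 0],
    [0, -13, 0],
  ],
  turn=[
    [0, 0, 0],
    [0, 0, 0],
    [0, 0, 0],
    [0, 0, 0],
    [0, 0, 0],
    [0, 0, 0],
    [0, 0, 0],
    [0, 0, 0],
    [0, 0, 0],
    [0, 0, 0],
  ],
  gripper=[0.4, 0.4, 0.4, 0.4, 0.4, 0.4, 0.4, 0.4, 0.4, 0.4],
)

```text
time: 45.18
eef_pos: [486.0, 304.0, 182.5]
ee_rot: [-1.568, -0.005, -0.035]
wrist_force: [-0.4, 0.8, -0.4]
opening: 52.8
```

Run:
```python
from h import *
from go import go
t,c=grab("top");cv2.imwrite("pics/t24.png",t)
go(564,-7,150,0)
```

```text
t45.2 p[485.2 303.5 180. ] rot[-1.57e+00 -1.00e-03 -3.50e-02] F[-0.1  0.6 -0.1] op52.6 | travel cm [  8.97   2.99 -30.76] turn [-0.    -0.035  0.001] rows 7.7 0.3
```

View pics/t24.png

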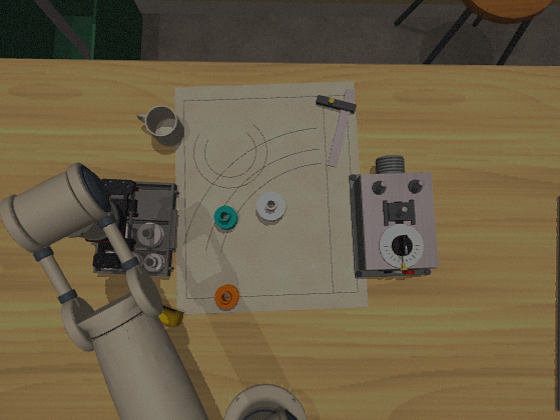

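Second medium upright at (151,235); only the large roll (271,204) remains, unmoved.

Emit:
carry_out(
  travel=[
    [9, 0, -30.8],
    [9, 0, -30.8],
    [9, 0, -30.8],
    [9, 0, -30.8],
    [9, 0, -30.8],
    [9, 2.8, -30.8],
    [9, 2.8, -30.8],
    [9, 2.8, -30.8],
    [9, 2.8, -30.8],
    [9, 2.8, -30.8],
    [9, 2.8, -30.8],
    [9, 2.8, -30.8],
  ],
  turn=[
    [0, -0.035, 0],
    [0, -0.035, 0],
    [0, -0.035, 0],
    [0, -0.035, 0],
    [0, -0.035, 0],
    [0, -0.035, 0],
    [0, -0.035, 0],
    [0, -0.035, 0],
    [0, -0.035, 0],
    [0, -0.035, 0],
    [0, -0.035, 0],
    [0, -0.035, 0],
  ],
  gripper=[0.4, 0.4, 0.4, 0.4, 0.4, 0.4, 0.4, 0.4, 0.4, 0.4, 0.4, 0.4],
)

```text
time: 46.23
eef_pos: [563.7, -6.3, 151.3]
ee_rot: [-1.57, 0.001, 0.001]
wrist_force: [0.1, 0.1, 0.1]
opening: 53.0
```

Run:
```python
from h import *
from go import go
im,c=grab("wrist");cv2.imwrite("pics/w25.png",im)
print(proj(c,[[564,-7,68]]))
go(564,-7,46,0)
```

```text
[[279.64475536 221.26829415]]
t46.3 p[563.9  -6.2 151.7] rot[-1.57   0.     0.002] F[0.6 0.8 0.1] op52.7 | travel cm [ 1.000e-02  1.057e+01 -9.000e-02] turn [-0.     0.002 -0.   ] rows 2.5 0.0
```

View pics/w25.png

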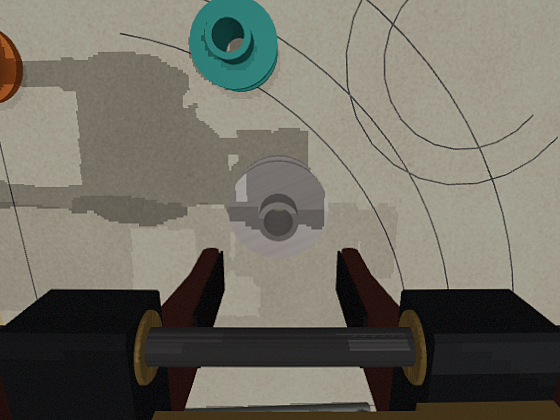

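Emit:
carry_out(
  travel=[
    [0, 3.5, -0.1],
    [0, 7, -0.1],
    [0, 9, -0.1],
    [0, 10, -0.1],
    [0, 10.5, -0.1],
    [0, 10.7, -0.1],
    [0, 10.7, -0.1],
    [0, 10.7, -0.1],
    [0, 10.7, -0.1],
  ],
  turn=[
    [0, 0, 0],
    [0, 0, 0],
    [0, 0, 0],
    [0, 0, 0],
    [0, 0, 0],
    [0, 0, 0],
    [0, 0, 0],
    [0, 0, 0],
    [0, 0, 0],
  ],
  gripper=[0.4, 0.4, 0.4, 0.4, 0.4, 0.4, 0.4, 0.4, 0.4],
)

```text
time: 47.03
eef_pos: [565.1, -8.5, 46.8]
ee_rot: [-1.571, -0.003, 0.0]
wrist_force: [0.5, 0.2, -0.1]
opening: 52.6
```

Emit:
carry_out(
  travel=[
    [0, 0, 0],
    [0, 0, 0],
    [0, 0, 0],
    [0, 0, 0],
    [0, 0, 0],
    [0, 0, 0],
  ],
  turn=[
    [0, 0, 0],
    [0, 0, 0],
    [0, 0, 0],
    [0, 0, 0],
    [0, 0, 0],
    [0, 0, 0],
  ],
  gripper=[1, 1, 1, 1, 1, 1],
  grip_force=35,
)

```text
time: 47.53
eef_pos: [563.6, -8.6, 45.1]
ee_rot: [-1.571, 0.001, -0.0]
wrist_force: [-5.1, 0.0, 4.5]
opening: 27.3
```

Emit:
carry_out(
  travel=[
    [0, -1, 0],
    [0, -4, 0],
    [0, -8, 0],
    [0, -12, 0],
    [0, -13, 0],
    [0, -13, 0],
    [0, -13, 0],
  ],
  turn=[
    [0, 0, 0],
    [0, 0, 0],
    [0, 0, 0],
    [0, 0, 0],
    [0, 0, 0],
    [0, 0, 0],
    [0, 0, 0],
  ],
  gripper=[1, 1, 1, 1, 1, 1, 1],
)

```text
time: 48.12
eef_pos: [564.0, -8.5, 173.6]
ee_rot: [-1.571, 0.001, 0.0]
wrist_force: [-0.1, 0.3, -5.0]
opening: 27.6
```

```bash
python3 go.py 571.5 330 175 -0.035
```

```text
t48.1 p[564.   -8.5 173.6] rot[-1.571e+00  1.000e-03  0.000e+00] F[-0.1  0.3 -5. ] op27.6 | travel cm [ 0.75 -0.14 33.85] turn [-0.     0.035 -0.001] rows 8.1 0.3
```

Emit:
carry_out(
  travel=[
    [0, 0, 2],
    [0.2, 0, 6],
    [0.8, -0.1, 33.9],
    [0.8, -0.1, 33.9],
    [0.8, -0.1, 33.9],
    [0.8, -0.1, 33.9],
    [0.8, -0.1, 33.9],
    [0.8, -0.1, 33.9],
    [0.8, -0.1, 33.9],
    [0.8, -0.1, 33.9],
    [0.8, -0.1, 33.9],
    [0.8, -0.1, 33.9],
    [0.8, -0.1, 33.9],
  ],
  turn=[
    [0, 0, 0],
    [0, 0, 0],
    [0, 0.035, 0],
    [0, 0.035, 0],
    [0, 0.035, 0],
    [0, 0.035, 0],
    [0, 0.035, 0],
    [0, 0.035, 0],
    [0, 0.035, 0],
    [0, 0.035, 0],
    [0, 0.035, 0],
    [0, 0.035, 0],
    [0, 0.035, 0],
  ],
  gripper=[1, 1, 1, 1, 1, 1, 1, 1, 1, 1, 1, 1, 1],
)

```text
time: 49.2
eef_pos: [571.8, 328.9, 173.8]
ee_rot: [-1.573, 0.003, -0.036]
wrist_force: [0.3, -0.3, -4.9]
opening: 27.2
```

Run:
```python
from ov import *
ov("w26.png"); go(572,330,60,-0.035)
```

```text
t49.2 p[572.1 328.8 174.6] rot[-1.572  0.002 -0.037] F[ 0.2 -0.5 -4.9] op27.0 | travel cm [ 0.   11.46  0.13] turn [ 0.001 -0.002 -0.002] rows 2.7 0.0
```

View pics/w26.png

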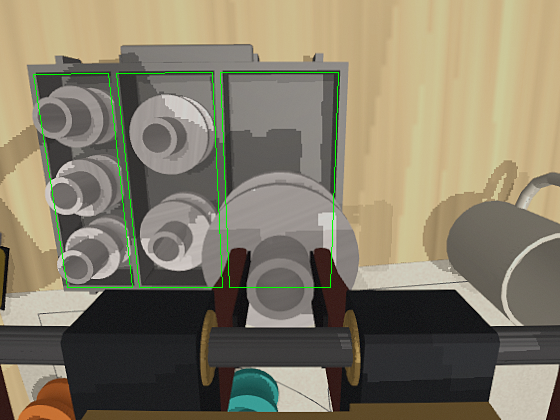

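Emit:
carry_out(
  travel=[
    [0, 3.5, 0],
    [0, 7, 0],
    [0, 9, 0],
    [0, 10.5, 0],
    [0, 11.3, 0],
    [0, 11.6, 0],
    [0, 11.6, 0],
    [0, 11.6, 0],
    [0, 11.6, 0],
  ],
  turn=[
    [0, 0, 0],
    [0, 0, 0],
    [0, 0, 0],
    [0, 0, 0],
    [0, 0, 0],
    [0, 0, 0],
    [0, 0, 0],
    [0, 0, 0],
    [0, 0, 0],
  ],
  gripper=[1, 1, 1, 1, 1, 1, 1, 1, 1],
)

```text
time: 50.0
eef_pos: [573.0, 330.7, 62.0]
ee_rot: [-1.569, -0.003, -0.035]
wrist_force: [0.1, 0.2, -3.4]
opening: 27.3
```

Emit:
carry_out(
  travel=[
    [0, 0.2, 0],
    [0, 0.4, 0],
    [0, 0.5, 0],
    [0, 0.6, 0],
    [0, 0.65, 0],
    [0, 0.7, 0],
    [0, 0.7, 0],
    [0, 0.7, 0],
  ],
  turn=[
    [0, 0, 0],
    [0, 0, 0],
    [0, 0, 0],
    [0, 0, 0],
    [0, 0, 0],
    [0, 0, 0],
    [0, 0, 0],
    [0, 0, 0],
  ],
  gripper=[1, 1, 1, 1, 1, 1, 1, 1],
)

```text
time: 50.67
eef_pos: [572.1, 330.4, 52.8]
ee_rot: [-1.571, 0.0, -0.035]
wrist_force: [-0.1, -0.1, -4.6]
opening: 27.2
```

Emit:
carry_out(
  travel=[
    [0, 0.1, 0],
    [0, 0.2, 0],
    [0, 0.3, 0],
    [0, 0.35, 0],
    [0, 0.4, 0],
    [0, 0.4, 0],
  ],
  turn=[
    [0, 0, 0],
    [0, 0, 0],
    [0, 0, 0],
    [0, 0, 0],
    [0, 0, 0],
    [0, 0, 0],
  ],
  gripper=[1, 1, 1, 1, 1, 1],
)

```text
time: 51.17
eef_pos: [572.3, 331.0, 50.3]
ee_rot: [-1.569, -0.001, -0.035]
wrist_force: [-2.2, 1.7, 3.6]
opening: 27.3
```

Contact at 50.3. Release, rise and move back for a final look.

Emit:
carry_out(
  travel=[
    [0, 0, 0],
    [0, 0, 0],
    [0, 0, 0],
    [0, 0, 0],
    [0, -2, 0],
    [0, -6, 0],
    [0, -10, 0],
    [0, -14, 0],
    [0, -18, 0],
    [0, -20, -6],
    [0, -20, -12],
    [0, -20, -18],
    [0, -20, -24],
    [0, -20, -30],
    [0, -20, -30],
    [0, -20, -30],
  ],
  turn=[
    [0, 0, 0],
    [0, 0, 0],
    [0, 0, 0],
    [0, 0, 0],
    [0, 0, 0],
    [0, 0, 0],
    [0, 0, 0],
    [0, 0, 0],
    [0, 0, 0],
    [0, 0, 0],
    [0, 0, 0],
    [0, 0, 0],
    [0, 0, 0],
    [0, 0, 0],
    [0, 0, 0],
    [0, 0, 0],
  ],
  gripper=[0.4, 0.4, 0.4, 0.4, 0.4, 0.4, 0.4, 0.4, 0.4, 0.4, 0.4, 0.4, 0.4, 0.4, 0.4, 0.4],
)

```text
time: 52.5
eef_pos: [561.5, 39.3, 248.9]
ee_rot: [-1.571, -0.001, -0.035]
wrist_force: [0.6, 0.6, -0.5]
opening: 52.7
```

Run:
```python
from h import *
t,c=grab("top");cv2.imwrite("pics/t27.png",t);crop(t,85,170,190,285,5,"t27c.png")
s,c=grab("scene");cv2.imwrite("pics/s27.png",s);crop(s,350,180,480,290,5,"s27c.png")
crop(t,370,215,435,285,9,"t27d.png")
```

```text
(no output)
```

View pics/t27.png

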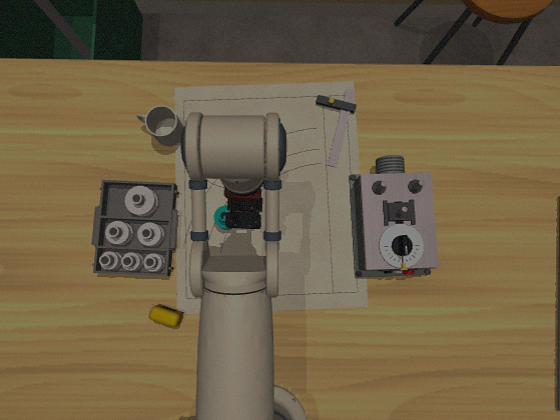

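View pics/s27c.png

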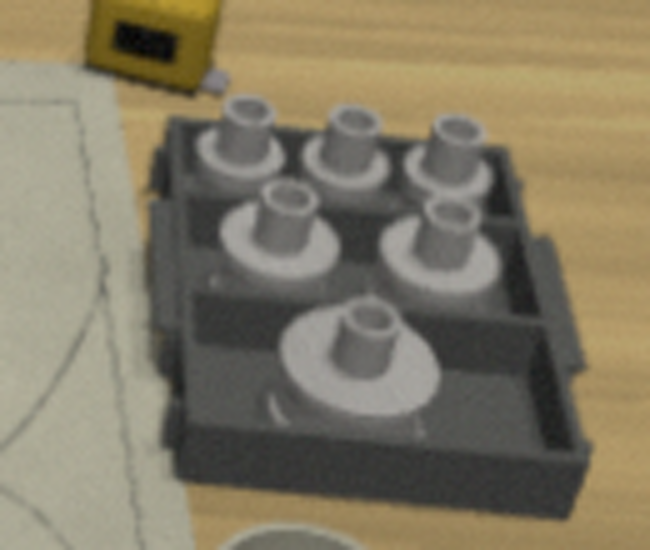

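View pics/t27d.png

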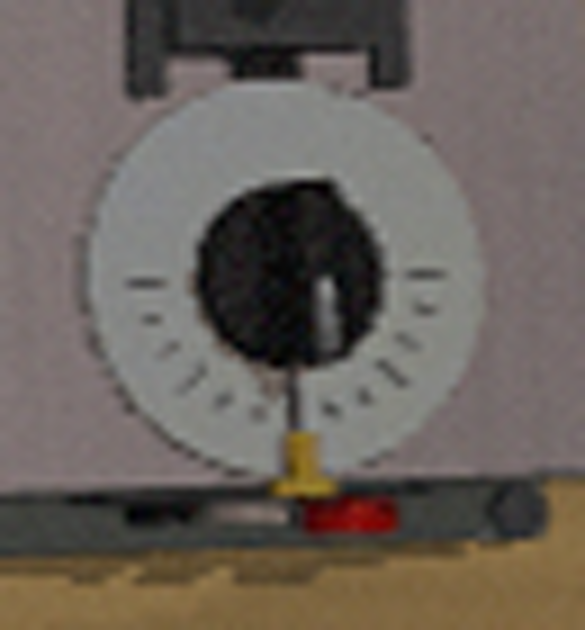

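All six rolls stand hub up in their own compartments. The dial pointer is on the clip, the mug, tape and square have not moved, and the arm is clear. Handing in.

```bash
python3 -c "
from plant import r
print(r.job_done())"
```

```text
the job is handed in; nothing more can be done
None
```

The changeover is finished and handed in at about 53 s on the robot's clock. I lifted both rolls off the drive spindles first, then turned the dial to the clip. The three small, two medium and one large roll are in the tote, each lowered until the wrist force showed floor contact before I let go. One small roll was knocked about 3 cm aside partway through; I found it again in the camera view before picking it up.

- **Rolls:** the last top and scene views show all six standing hub up in the right compartments.
- **Dial:** right after the turn, the close wrist view put the pointer within about 0.01 rad of the clip. The last, coarser top view shows it still there, and the clip looks unmoved.
- **Left alone:** the mug, tape measure and square are where they started. I never touched the orange and turquoise look-alikes. The arm hid the orange one in the last top view; it was last seen unmoved shortly before.

No check failed. The camera views agreed with each other to about 2 mm, except the height of the dial bar's top, which came out between 125 and 135 mm. I gripped the bar with the fingertips at about 118 mm and felt no contact on the way down.

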